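# Rack the bent brackets and hook up the gate spring

### The job

Stand every loose bracket upright in the rack, square, with one open end flush against the back rail, each centred on a black line of its own; then swing the end gate fully shut. Then, with the spring puller and not with the fingers, stretch the gate spring and catch its hook on the gate's post, and put the puller back in its stand, leaving the row straight and the other things on the bench alone.

Things in the scene. Friction and masses are not known exactly. Their poses are not given: they have to be found in the camera images.
- bracket1: one of 2 to 4 identical loose U-shaped brackets of bare 3 mm sheet: 44 long (x), 38 wide (y) over its two upright walls, which run along x; +y wall 52 high with white film outside, -y wall 38 high; floor 4 thick; 140 g. Origin: centre of the underside, z up. Either way round is right in the rack; grip it from above across the walls (38 mm)
- bracket2: one of 2 to 4 identical loose U-shaped brackets of bare 3 mm sheet: 44 long (x), 38 wide (y) over its two upright walls, which run along x; +y wall 52 high with white film outside, -y wall 38 high; floor 4 thick; 140 g. Origin: centre of the underside, z up. Either way round is right in the rack; grip it from above across the walls (38 mm)
- bracket3: one of 2 to 4 identical loose U-shaped brackets of bare 3 mm sheet: 44 long (x), 38 wide (y) over its two upright walls, which run along x; +y wall 52 high with white film outside, -y wall 38 high; floor 4 thick; 140 g. Origin: centre of the underside, z up. Either way round is right in the rack; grip it from above across the walls (38 mm)
- bracket4: one of 2 to 4 identical loose U-shaped brackets of bare 3 mm sheet: 44 long (x), 38 wide (y) over its two upright walls, which run along x; +y wall 52 high with white film outside, -y wall 38 high; floor 4 thick; 140 g. Origin: centre of the underside, z up. Either way round is right in the rack; grip it from above across the walls (38 mm)
- rack: steel rack fixed to the bench: a lane along its y between a back rail (40 high, on its +x side) and a front rail (12 high, -x side), 70 mm apart inside, end stop (20 high) at y = +165 mm; origin on the bench in the lane. Brackets stand on the bench in the lane, walls across the row, an open end (the ends of both walls) against the back rail (bracket x along rack x)
- mark0 (a point): foot of the back rail's inner face (bench height) under the first of the four black lines, the one nearest the gate; the other three lie 68, 136 and 204 mm from it along the rack's +y. Axes as the rack's: +x points into the rail, so a flush bracket's centre lies 22 mm to -x of this face
- gate (a joint): gate angle (rad): 0 shut against its stop, positive open, up to 1.3; starts open. An aluminium bar 10 thick, 10 to 40 mm above the bench, closing the rack's -y end; hinged at gate_pivot, its free end swings out to the rack's -y; stays where it is left (0.12 N m). Shut, it runs 115 mm along the rack's -x from the pivot; push its outer (-y) face
- gate_pivot (a point): the gate's hinge axis, at bench height; axes as the rack's
- gate_post (a point): axis of the anchor post, an upright steel pin 10 mm in diameter on the gate's free end, top 54 mm above the bench; this point is at the spring's height, 43 mm
- spring_swing (a joint): angle of the spring about its anchor (rad), free to swing with little friction: 0 when it lies along the front rail (rack's -y), positive when swung out away from the rack, towards the robot; range -0.15 to 0.9
- spring_stretch (a joint): stretch of the spring (m): 0 at rest, at most 0.075; pull = 150 N/m x (stretch + 0.015 m). About 0.035 when the hook sits on the post of the shut gate; stretched 0.047 to 0.062 in line with the post, the post passes in behind the hook's lip
- spring_anchor (a point): axis of the spring's fixed pin in front of the front rail, 43 mm above the bench; the spring swings about it in the level plane
- spring_hook: level J-hook of 6 mm wire on the spring's free end, 40 to 46 mm above the bench; its -y runs along the spring, away from the anchor. Side wire on the robot's side, crossbar at the far end, 12 mm lip turned back on the rack side (+x): carry it, stretched, from the robot's side across the post, then let it back till the crossbar bears on the post. Beyond the crossbar: a closed eye
- hook_eye (a point): centre of the closed level eye at the hook's far end, inside diameter 18 mm, 43 mm above the bench, 142 mm from spring_anchor at rest; the puller's pin goes down through it
- hook_seat (a point): where the post's axis lies when the hook is properly on it: 21 mm from hook_eye towards the anchor
- puller: spring puller: 24 x 24 mm square black handle from 56 to 106 mm above its tip; steel collar 54 mm in diameter from 50 to 56 mm; below it an 8 mm pin with an 11 mm ball at the tip; 160 g. Origin at the tip, z up the handle, x and y square to its faces. Stands upright in its stand at the start; grip the handle just above the collar
- stand_top (a point): centre of the open top of the puller's stand, a fixed square tube, 28 mm inside, 40 outside, 62 mm high: the pin hangs inside and the collar rests on the rim (tip then 12 mm above the bench)
- tape: tape measure, a bystander; origin under its middle
- marker: marker pen lying down, a bystander
- spanner: spanner, a bystander
- offcut: flat steel offcut, a bystander
- slug: punched steel disc 24 mm across, 10 high, lying between the brackets, a bystander
There are look-alikes about, which are no part of the job. What is shaped like the puller but pink or purple is not meant.

How it is judged:
By the outcome, as a careful person would: the job done as asked, in the order asked, and still so for the second after the job is handed in, with the robot touching nothing.
Of bracket1, bracket2, bracket3, bracket4 only 2 to 4 are there at a start; the rules pass over those that are not, and their reading is None.
At some moment in a run one of bracket1, bracket2, bracket3, bracket4 may be knocked a few centimetres aside while the robot is not near it.
It also fails if it takes over 210 s, if anything falls off the work surface, if the arm or the gripper's body presses on something with over 40 N, if the wrist force passes 120 N, or if a joint passes its speed limit or range.

### The arm

A 7-joint arm with a two-finger parallel gripper is mounted at the origin on the work surface. World frame = base frame: x ahead of the robot, y to its left, z up, the work surface at z = 0. Lengths are in m, angles in rad, forces in N, time in s.
With the tool pointing down it reaches from about 0.4 to 0.875 m from the base axis. Payload 19.3 kg.
Tool frame: the origin (TCP) lies between the finger pads; the fingertips stand 17 mm ahead of it and the grasp point (between the pads) lies 2 mm behind it; z points along the fingers, x is the direction in which the jaws open and shut, and the axes are right-handed (so a half turn about z gives the same grasp; the last joint's range is limited). The gripper opens to 85 mm and grips with 20 to 120 N. Pads are 22 mm wide; open, the fingers measure 114 mm over their backs; the gripper's body (76 mm by 85 mm) begins 54 mm behind the grasp point. The pads swing forward as they close: fully open they stand 13 mm farther back than shut.
Start: joints at [-1.271, 0.521, -0.036, 1.599, 0.021, 1.021, -0.113], TCP at [0.226, 0.583, 0.248] pointing down, gripper open.
Joint ranges: [-2.91, 2.91], [-0.3, 2.13], [-1.5, 1.42], [0.17, 2.43], [-1.26, 4.41], [0.16, 1.93], [-2.52, 2.52]. Speed limits (rad/s): [1.89, 1.89, 2.39, 2.39, 3.01, 3.01, 3.01].

### API

Orientations are given as [roll, pitch, yaw] about the fixed x, y, z axes, in that order (R = Rz(yaw) Ry(pitch) Rx(roll)).
In Python, from workcell import bot gives the robot as it stands. The module is installed in compiled form; this text tells all that it offers.
- The arm moves only by the tool arm_command, never from a script. Its argument "targets" is a list of rows, each a list of 6 numbers: the shift along the tool's x, y, z in mm, then the turn, a rotation vector about the tool's x, y, z in degrees. In form: [[x, y, z, wx, wy, wz], ...]. A call has 1 to 8 rows; each row shifts and turns the pose as measured when the row begins, along the tool's axes as they then stand; what a row does not reach is not made up. A row lasts 1/10 s, in which the tool goes at most 50 mm and 8.59 degrees, less where a joint would pass 70% of its speed; a pose out of reach is approached as far as the arm can. A call is refused whole if a number of a shift passes 50 or a number of a turn 8.59, either way. A call with a gripper value outside its range is refused whole. "grip" is the opening in per cent of the stroke, from 0 (shut) to 100 (fully open), set as the call begins (left out, the last holds). The fingers move at their own pace and stop on an object; "grip_force" is the grip in N (left out, the last holds). Time passes only in rows, so rows that do not move let the fingers close. It gives the time, the measured TCP pose, the force and the opening at its end, in the units of the state.
- bot.observe(): the state, without advancing time (a new reading comes with each control period).
- bot.grab_frame(name): name is "scene" or "top" or "wrist"; returns a dict with "color" (384x512x3 uint8, red, green, blue), "depth" (384x512 float32, m along the optical axis (not along the pixel's ray), 0 where there is no reading), "fov_y" (degrees; the focal length in pixels is half the picture's height over the tangent of half this angle, whatever the lens; pixels are square), "cx", "cy" (the principal point, pixels), "R" (3x3) and "t" (3): a world point X has camera coordinates R X + t; the wrist camera has in their place "hand_eye" (4x4, takes a point from camera to tool coordinates, whose origin is the TCP and whose axes are the tool frame's). Camera axes: x right, y down, z forward; pixel columns grow to the right and rows downward; lengths in m; the calibration is good to about 2 mm. A picture is of the moment at which its call begins: read the wrist's pose just before it.
- bot.job_done(): hands the job in, once; it reports no verdict.
The state is a dict: "clock": time; "qpos": joint angles; "qd": joint speeds; "joint_efforts": joint torques, N m; "position": TCP position; "tool_rot": TCP orientation; "force": force on the tool from outside, world axes, zero at the start; "moment": the same for the moment, N m; "grip_width": finger opening in m.
Only numpy, scipy, OpenCV 4.12 (cv2) and the standard library are available. Lean on these libraries where they do the work, as an engineer would, in place of code of your own. Each camera call takes 0.05 s, during which the arm holds its last target. There are 200 camera calls.

## Working session

There is one attempt and no reset: what is moved stays moved. The work goes in short steps, Python scripts to look and compute and a tool call to move; the robot and the scene stay as the last step left them, time stands still between calls to the robot, and variables do not carry over. Pictures are saved under pics/ and viewed, about 12 in all and at most 16, crops included, and the job is handed in when it is done.

Besides the shell and the picture viewer there is one more tool, called by a JSON object that holds its "op" and its "data". arm_command: Moves the arm, as the interface text tells. Its arguments: {"type":"object","properties":{"targets":{"type":"array"},"grip":{"type":"number"},"grip_force":{"type":"number"}},"required":["targets"]}

```bash
mkdir -p pics
cat > h.py <<'E'
import numpy as np, cv2
from workcell import bot
from scipy.spatial.transform import Rotation as Ro
def cam(name):
    s=bot.observe(); f=bot.grab_frame(name)
    H=f['color'].shape[0]; f['f']=H/2/np.tan(np.radians(f['fov_y'])/2)
    if name=='wrist':
        T=np.eye(4);T[:3,:3]=Ro.from_euler('xyz',s['tool_rot']).as_matrix();T[:3,3]=s['position']
        M=T@np.array(f['hand_eye'])
    else:
        M=np.eye(4);M[:3,:3]=np.array(f['R']).T;M[:3,3]=-np.array(f['R']).T@np.array(f['t'])
    f['M']=M
    return f
def cloud(f):
    d=f['depth'];v,u=np.mgrid[:d.shape[0],:d.shape[1]]
    P=np.stack([(u-f['cx'])/f['f']*d,(v-f['cy'])/f['f']*d,d],-1)
    return P@f['M'][:3,:3].T+f['M'][:3,3]
def atz(f,u,v,z):
    r=f['M'][:3,:3]@np.array([(u-f['cx'])/f['f'],(v-f['cy'])/f['f'],1]);o=f['M'][:3,3]
    return o+r*(z-o[2])/r[2]
def proj(f,p):
    q=np.linalg.inv(f['M'])@np.append(p,1);return q[0]/q[2]*f['f']+f['cx'],q[1]/q[2]*f['f']+f['cy']
def save(f,n,crop=None,k=1):
    im=f['color'][...,::-1]
    if crop: u0,v0,u1,v1=crop;im=im[v0:v1,u0:u1]
    cv2.imwrite('pics/'+n+'.png',cv2.resize(im,None,fx=k,fy=k,interpolation=cv2.INTER_CUBIC))
def topdown(f,x0,x1,y0,y1,s=1000,z=0.0,n=None):
    "orthorectify at plane z: image right = -y, down = -x ; s px/m"
    W=int((y1-y0)*s);H=int((x1-x0)*s)
    v,u=np.mgrid[:H,:W];X=x1-v/s;Y=y1-u/s
    P=np.stack([X,Y,np.full_like(X,z),np.ones_like(X)],-1)@np.linalg.inv(f['M']).T
    mu=(P[...,0]/P[...,2]*f['f']+f['cx']).astype(np.float32);mv=(P[...,1]/P[...,2]*f['f']+f['cy']).astype(np.float32)
    im=cv2.remap(f['color'][...,::-1],mu,mv,cv2.INTER_CUBIC)
    if n: cv2.imwrite('pics/'+n+'.png',im)
    return im
E
python3 - <<'E'
from h import *
import pickle
for n in ['top','scene']:
    f=cam(n);save(f,n,k=1.5);pickle.dump(f,open(n+'.pkl','wb'))
    print(n,f['M'].round(3),f['f'],f['cx'],f['cy'])
s=bot.observe();print(s)
E
```

```text
top [[ 0.024 -0.999  0.04   0.485]
 [-1.    -0.024 -0.017  0.037]
 [ 0.018 -0.04  -0.999  1.354]
 [ 0.     0.     0.     1.   ]] 473.40016142118634 256.16589458166595 194.80332550441364
scene [[-0.262  0.642 -0.72   1.444]
 [ 0.965  0.168 -0.2    0.285]
 [-0.007 -0.748 -0.664  0.895]
 [ 0.     0.     0.     1.   ]] 408.2894900756508 261.34552246816367 194.30232639221038
{'clock': 0.1, 'qpos': array([-1.271168  ,  0.52199683, -0.03629325,  1.59995088,  0.0211829 ,
        1.02109667, -0.1128126 ]), 'qd': array([ 0.00050796, -0.00144666,  0.00011792, -0.00222747,  0.00020259,
        0.0001884 ,  0.00131464]), 'joint_efforts': array([ 4.29566295e-03, -9.28487921e+01,  1.98442921e+00, -3.70533836e+01,
        1.81651331e-02,  5.40712557e-03,  2.59801533e-05]), 'position': array([0.22585024, 0.58245678, 0.24775726]), 'tool_rot': array([3.14151551e+00, 1.06459900e-03, 1.20090580e+00]), 'force': array([-0.39857731, -0.1549509 , -0.74897789]), 'moment': array([-0.07105622, -0.00530168,  0.02830506]), 'grip_width': 0.08504705562520781}
```

View pics/top.png

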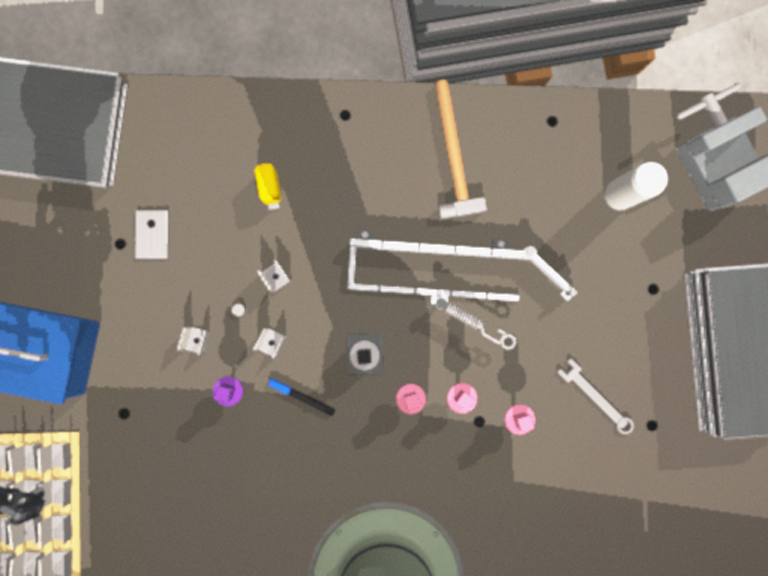

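View pics/scene.png

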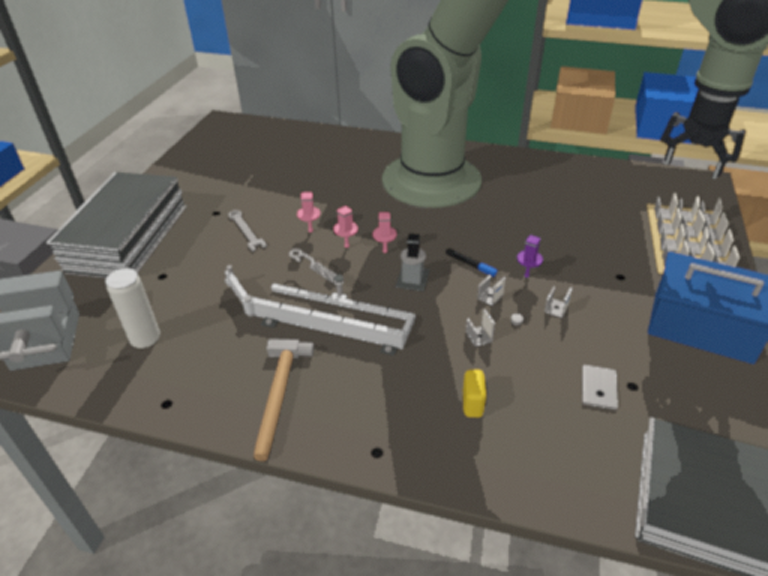

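The top view shows three brackets at about (274,276), (192,341) and (268,342), the rack at (350–575, 240–300), the puller in its stand at (364,356), and the spring and hook at (440–510, 300–342). All pixel positions are in the ×1.5 image.

Run:
```python
from h import *
import pickle
f=pickle.load(open('top.pkl','rb'))
for n,u,v,z in [('bA',274,276,.03),('bB',192,341,.03),('bC',268,342,.03),('slug',238,310,.01),('puller',364,356,.118),('railL',350,243,.04),('pivot',530,252,.04),('gateend',570,292,.05),('hook',509,341,.043),('anchor',440,299,.043),('frontend',518,297,.012),('stopcorner',350,288,.02),('frontR',0,0,0)]:
    print(n,atz(f,u/1.5,v/1.5,z).round(3))
np.set_printoptions(suppress=True)
f=cam('wrist');print(np.array(f['hand_eye']).round(3),f['f'],f['cx'],f['cy'])
```

```text
bA [0.564 0.22  0.03 ]
bB [0.44  0.367 0.03 ]
bC [0.441 0.227 0.03 ]
slug [0.499 0.288 0.01 ]
puller [0.424 0.048 0.118]
railL [0.628 0.079 0.04 ]
pivot [ 0.62  -0.256  0.04 ]
gateend [ 0.547 -0.329  0.05 ]
hook [ 0.453 -0.219  0.043]
anchor [ 0.528 -0.09   0.043]
frontend [ 0.536 -0.241  0.012]
stopcorner [0.545 0.078 0.02 ]
frontR [1.083 0.764 0.   ]
[[ 1.    -0.001  0.     0.001]
 [ 0.     0.947  0.321 -0.084]
 [-0.001 -0.321  0.947 -0.125]
 [ 0.     0.     0.     1.   ]] 313.37917100574583 252.20013900983815 191.62397122334315
```

```bash
cat >> h.py <<'E'
def go(p,yaw=np.pi/2):
    s=bot.observe();R=Ro.from_euler('xyz',s['tool_rot'])
    T=Ro.from_euler('xyz',[np.pi,0,yaw])
    print('t=%.1f'%s['clock'],'pos',(s['position']*1000).round(1),'turn',np.degrees((R.inv()*T).as_rotvec()).round(2),'then shift(after turn)',(T.inv().apply(np.array(p)-s['position'])*1000).round(1))
E
python3 -c "
from h import *
go([.44,.27,.30])"
```

```text
t=0.1 pos [225.8 582.5 247.9] turn [ -0.     0.05 -21.19] then shift(after turn) [-312.5  214.2  -52.1]
```

{"op": "arm_command", "data": {"targets": [[0,0,0,0,0,-7.07],[0,0,0,0,0,-7.07],[0,0,0,0,0,-7.07],[-40,27,-8,0,0,0],[-40,27,-8,0,0,0],[-40,27,-8,0,0,0],[-40,27,-8,0,0,0],[-40,27,-8,0,0,0]]}}

```text
clock: 0.95
position: [0.3624, 0.3827, 0.2853]
tool_rot: [-3.137, 0.004, 1.598]
force: [0.4, 0.9, 0.5]
grip_width: 0.0853
```

{"op": "arm_command", "data": {"targets": [[-40,27,-8,0,0,0],[-40,27,-8,0,0,0],[-30,25,-2,0,0,0],[0,0,0,0,0,0],[0,0,0,0,0,0]]}}

```text
clock: 1.45
position: [0.4496, 0.2649, 0.305]
tool_rot: [-3.139, 0.005, 1.588]
force: [0.2, 0.2, 0.4]
grip_width: 0.0855
```

Run:
```python
from h import *
import pickle
go([.44,.27,.30])
f=cam('wrist');pickle.dump(f,open('w1.pkl','wb'));save(f,'w1',k=1.5)
```

```text
t=1.4 pos [449.6 264.9 305. ] turn [-0.14  0.28  1.  ] then shift(after turn) [ 5.1 -9.6  5. ]
```

View pics/w1.png

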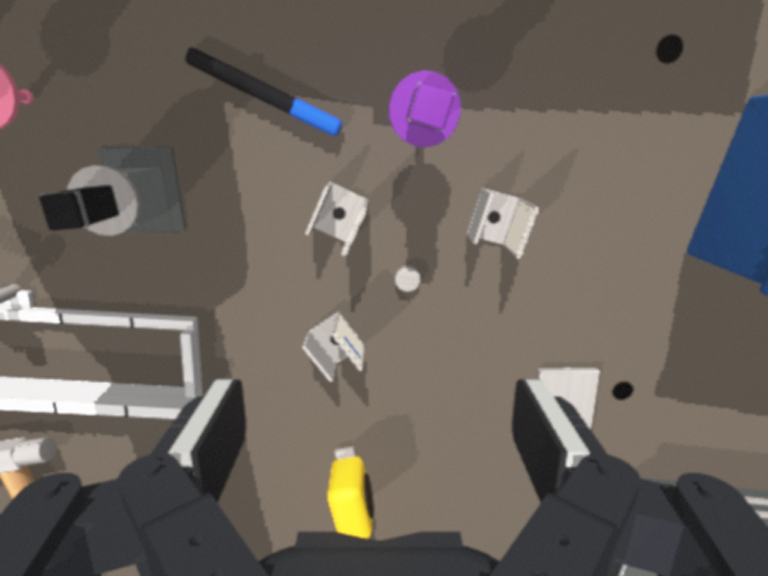

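The brackets are at (337,215), (502,220) and (335,347), with the slug at (407,279). Next I'll fit them from depth.

```bash
cat >> h.py <<'E'
def wallfit(f,c,r=.036):
    P=cloud(f).reshape(-1,3);P=P[f['depth'].ravel()>0]
    q=P[(np.hypot(P[:,0]-c[0],P[:,1]-c[1])<r)&(P[:,2]>.012)&(P[:,2]<.06)]
    rc=cv2.minAreaRect((q[:,:2]*1000).astype(np.float32))
    fl=P[(np.hypot(P[:,0]-c[0],P[:,1]-c[1])<.008)]
    hi=q[q[:,2]>.043];lo=q[(q[:,2]<.042)&(q[:,2]>.03)]
    return rc,len(q),q[:,2].max(),np.median(fl[:,2]),hi[:,:2].mean(0) if len(hi) else None,len(hi),lo[:,:2].mean(0)
E
python3 - <<'E'
from h import *
import pickle
np.set_printoptions(suppress=True,precision=4)
f=pickle.load(open('w1.pkl','rb'))
for n,u,v in [('C',338,213),('B',494,217),('A',334,340)]:
    c=atz(f,u/1.5,v/1.5,.004);print(n,c,wallfit(f,c))
print('slug',atz(f,407/1.5,279/1.5,.01))
P=cloud(f);print(P[330,30],P[180:182,270])
im=[]
for c in [(.441,.227),(.44,.367),(.564,.22)]:
    im.append(topdown(f,c[0]-.045,c[0]+.045,c[1]-.045,c[1]+.045,s=2800,z=.004))
cv2.imwrite('pics/o1.png',np.hstack(im))
E
```

```text
C [0.4392 0.2278 0.004 ] (((438.9048767089844, 228.85479736328125), (38.28059387207031, 44.137939453125), 65.78253173828125), 268, np.float64(0.05270766212092193), np.float64(0.35149911091472835), array([0.4453, 0.2447]), 115, array([0.4318, 0.217 ]))
B [0.4404 0.3696 0.004 ] (((439.72552490234375, 369.56182861328125), (39.10769271850586, 44.094032287597656), 75.3001937866211), 692, np.float64(0.05298482341258415), np.float64(0.0035769746740239583), array([0.4432, 0.3859]), 176, array([0.4388, 0.3673]))
A [0.5658 0.2225 0.004 ] (((564.0309448242188, 224.251953125), (44.128963470458984, 39.29560852050781), 35.03815460205078), 608, np.float64(0.05258704880207449), np.float64(0.0032599280821839216), array([0.5529, 0.2384]), 132, array([0.5639, 0.2221]))
slug [0.499  0.2923 0.01  ]
[0.4374 0.1987 0.3539] [[0.4904 0.2902 0.0095]
 [0.4921 0.2903 0.0087]]Traceback (most recent call last):
  File "<stdin>", line 12, in <module>
    return _nx.concatenate(arrs, 1, dtype=dtype, casting=casting)
           ~~~~~~~~~~~~~~~^^^^^^^^^^^^^^^^^^^^^^^^^^^^^^^^^^^^^^^
ValueError: all the input array dimensions except for the concatenation axis must match exactly, but along dimension 0, the array at index 0 has size 251 and the array at index 2 has size 252
```

{"op": "arm_command", "data": {"targets": [[-45,5,3,0,0,1],[-45,5,3,0,0,0],[-45,5,3,0,0,0],[-45,5,3,0,0,0],[-45,5,3,0,0,0],[-45,5,3,0,0,0],[-45,5,3,0,0,0],[-45,5,3,0,0,0]]}}

```text
clock: 2.3
position: [0.4919, -0.0923, 0.2801]
tool_rot: [-3.138, 0.002, 1.596]
force: [0.9, 0.7, 0.4]
grip_width: 0.0851
```

{"op": "arm_command", "data": {"targets": [[-20,0,5,0,0,0],[0,0,0,0,0,0],[0,0,0,0,0,0],[0,0,0,0,0,0]]}}

```text
clock: 2.7
position: [0.4924, -0.1145, 0.274]
tool_rot: [-3.136, 0.002, 1.594]
force: [-0.2, -0.1, 0.0]
grip_width: 0.0856
```

Run:
```python
from h import *
import pickle
go([.5,-.12,.26])
f=cam('wrist');pickle.dump(f,open('w2.pkl','wb'));save(f,'w2',k=1.5)
```

```text
t=2.7 pos [ 492.4 -114.5  274. ] turn [-0.3   0.14  1.36] then shift(after turn) [-5.5  7.6 14. ]
```

View pics/w2.png

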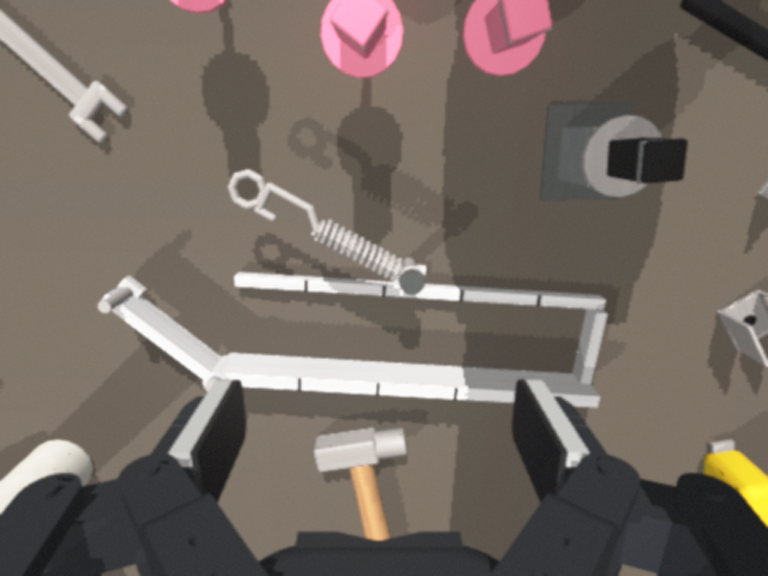

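The rail lines appear on the back rail top at (299,384), (378,389) and (456,393), and on the front rail at (306,287), (385,290), (461,294) and (539,299). The gate is open, with its post at (120,292). The hook eye is at (247,189), the anchor at (410,278) and the puller at (625,157).

Run:
```python
from h import *
import pickle
np.set_printoptions(suppress=True,precision=4)
f=pickle.load(open('w2.pkl','rb'));P=cloud(f);Q=P.reshape(-1,3)
for n,u,v,z in [('l0',299,384,.04),('l1',378,389,.04),('l2',456,393,.04),('f0',306,287,.012),('f1',385,290,.012),('f2',461,294,.012),('f3',539,299,.012),('eye',247,189,.043),('post',127,287,.054),('anchor',410,278,.05)]:
    print(n,atz(f,u/1.5,v/1.5,z),P[round(v/1.5),round(u/1.5)])
# inner face of back rail
m=(Q[:,0]>.59)&(Q[:,0]<.65)&(Q[:,1]>-.22)&(Q[:,1]<.06)&(Q[:,2]>.008)&(Q[:,2]<.034)
q=Q[m];
for _ in range(4):
    k=np.polyfit(q[:,1],q[:,0],1);r=q[:,0]-np.polyval(k,q[:,1]);q=q[abs(r)<2*r.std()+1e-4]
print('face x=%.4f*y+%.4f'%tuple(k),r.std(),len(q))
m=(Q[:,0]>.59)&(Q[:,0]<.65)&(Q[:,1]>-.22)&(Q[:,1]<.06)&(Q[:,2]>.037)&(Q[:,2]<.043);q=Q[m];
x=q[:,0]-np.polyval(k,q[:,1]);print('top offs',np.percentile(x,[1,5,50,95,99]),len(q),np.median(q[:,2]))
m=(Q[:,0]>.5)&(Q[:,0]<.58)&(Q[:,1]>-.21)&(Q[:,1]<.06)&(Q[:,2]>.009)&(Q[:,2]<.015);q=Q[m]
x=q[:,0]-np.polyval(k,q[:,1]);print('front offs',np.percentile(x,[1,5,50,95,99]),len(q),np.median(q[:,2]))
print('bench z',np.median(P[100:120,250:280,2]))
# puller collar, handle
h=Q[(abs(Q[:,0]-.42)<.06)&(abs(Q[:,1]-.045)<.06)]
for a,b in [(.054,.072),(.112,.125)]:
    q=h[(h[:,2]>a)&(h[:,2]<b)];print(cv2.minAreaRect((q[:,:2]*1000).astype(np.float32)),len(q),np.median(q[:,2]))
q=h[(h[:,2]>.063)&(h[:,2]<.072)];print('circ',cv2.minEnclosingCircle((q[:,:2]*1000).astype(np.float32)))
# gate, post
g=Q[(Q[:,1]<-.22)&(Q[:,1]>-.36)&(Q[:,0]>.52)&(Q[:,0]<.63)]
q=g[(g[:,2]>.037)&(g[:,2]<.043)];print('gate top',cv2.minAreaRect((q[:,:2]*1000).astype(np.float32)),len(q))
q=g[(g[:,2]>.05)&(g[:,2]<.058)];print('post',cv2.minAreaRect((q[:,:2]*1000).astype(np.float32)),len(q))
q=Q[(Q[:,1]<-.1)&(Q[:,1]>-.26)&(Q[:,0]>.42)&(Q[:,0]<.53)&(Q[:,2]>.035)&(Q[:,2]<.055)];q=q[q[:,1]<-.195];print('eye',cv2.minEnclosingCircle((q[:,:2]*1000).astype(np.float32)),len(q),np.median(q[:,2]))
save(f,'w2c',(60,100,290,270),3.3)
```

```text
l0 [ 0.6192 -0.1797  0.04  ] [ 0.619  -0.18    0.0404]
l1 [ 0.6224 -0.1112  0.04  ] [ 0.6216 -0.1112  0.0405]
l2 [ 0.6247 -0.0432  0.04  ] [ 0.6243 -0.0434  0.0407]
f0 [ 0.5399 -0.1757  0.012 ] [ 0.5397 -0.1758  0.0114]
f1 [ 0.541  -0.1071  0.012 ] [ 0.5403 -0.1067  0.0128]
f2 [ 0.5432 -0.0407  0.012 ] [ 0.5431 -0.0412  0.0121]
f3 [0.5462 0.0279 0.012 ] [0.5457 0.0274 0.012 ]
eye [ 0.4533 -0.213   0.043 ] [ 0.4587 -0.2247 -0.0012]
post [ 0.5291 -0.3078  0.054 ] [ 0.5414 -0.3279  0.0171]
anchor [ 0.5178 -0.0887  0.05  ] [ 0.5161 -0.0894  0.0542]
face x=0.0433*y+0.6210 0.0003632363395758153 1743
top offs [-0.0006 -0.0001  0.005   0.011   0.0117] 1552 0.03902182280124239
front offs [-0.0805 -0.0801 -0.0755 -0.0709 -0.0703] 1472 0.011064106364259946
bench z -0.0009364319425163303
((408.5498962402344, 23.665721893310547), (111.80936431884766, 53.777061462402344), 63.85888671875) 1392 0.06715308916433549
((422.30633544921875, 51.321231842041016), (24.59196662902832, 25.604246139526367), 6.87019157409668) 861 0.11694908254106501
circ ((421.94781494140625, 51.0330924987793), 27.171175003051758)
gate top ((589.1101684570312, -283.2088928222656), (140.8961944580078, 32.74722671508789), 56.66139221191406) 789
post ((545.9912109375, -328.5293273925781), (9.367826461791992, 9.969165802001953), 42.261566162109375) 60
eye ((458.8870544433594, -207.999755859375), 21.458898544311523) 458 0.04447793758543703
```

View pics/w2c.png

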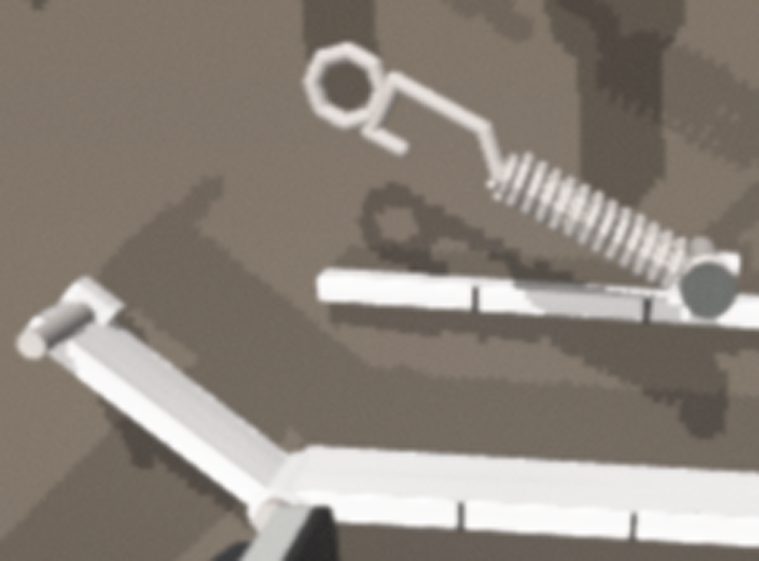

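{"op": "arm_command", "data": {"targets": [[0,0,0,0,0,-8.5],[0,0,0,0,0,-8.5],[0,0,0,0,0,-8.5],[0,0,0,0,0,-8.5],[34,36,8,0,0,0],[34,36,8,0,0,0],[34,36,8,0,0,0],[34,36,8,0,0,0]], "grip": 65}}

```text
clock: 3.55
position: [0.5277, 0.0844, 0.2444]
tool_rot: [-3.141, 0.002, 2.207]
force: [0.1, 0.1, -0.4]
grip_width: 0.0556
```

{"op": "arm_command", "data": {"targets": [[34,36,8,0,0,0],[34,36,8,0,0,0],[32,37,8,0,0,0],[0,0,0,0,0,0],[0,0,0,0,0,0]]}}

```text
clock: 4.05
position: [0.5501, 0.241, 0.22]
tool_rot: [3.141, -0.002, 2.224]
force: [-0.3, -0.7, -0.0]
grip_width: 0.0552
```

```bash
cat >> h.py <<'E'
def bfit(f,c,r=.034):
    "bracket centre (mm) and direction of bracket-y mod 180 (deg)"
    rc,n,zm,zf,*_=wallfit(f,c,r);(w,h),a=rc[1],rc[2]
    if w>h:a+=90
    return np.round(rc[0],1),round(a%180,2),np.round(rc[1],1),n,round(float(zm),4)
def gob(b,z,flip=0):
    "hover over a bracket fit"
    go([b[0][0]/1000,b[0][1]/1000,z],np.radians(b[1]))
E
python3 - <<'E'
from h import *
f=cam('wrist')
b=bfit(f,(.564,.2243));print(b);gob(b,.15);gob(b,.027)
print(bot.observe()['grip_width'])
E
```

```text
(array([564.2, 224. ]), 125.38, array([44. , 38.7]), 440, 0.0527)
t=4.1 pos [549.9 241.5 220.1] turn [ 0.05 -0.17  2.1 ] then shift(after turn) [-22.5   1.6  70.1]
t=4.1 pos [549.9 241.5 220.1] turn [ 0.05 -0.17  2.1 ] then shift(after turn) [-22.5   1.6 193.1]
0.05575779945084672
```

{"op": "arm_command", "data": {"targets": [[0,0,0,0,0,2.1],[-22,1.6,10,0,0,0],[0,0,35,0,0,0],[0,0,35,0,0,0],[0,0,35,0,0,0],[0,0,0,0,0,0]]}}

```text
clock: 4.7
position: [0.5649, 0.222, 0.1056]
tool_rot: [3.135, -0.001, 2.184]
force: [-0.1, -0.1, 0.3]
grip_width: 0.0558
```

Run:
```python
from h import *
go([.5642,.224,.027],np.radians(125.38))
```

```text
t=4.7 pos [564.9 222.  105.6] turn [ 0.37 -0.08 -0.23] then shift(after turn) [ 2.   0.6 78.6]
```

{"op": "arm_command", "data": {"targets": [[2,0.6,10,0.37,0,-0.23],[0,0,25,0,0,0],[0,0,25,0,0,0],[0,0,17,0,0,0],[0,0,0,0,0,0]]}}

```text
clock: 5.2
position: [0.5678, 0.2252, 0.033]
tool_rot: [3.134, 0.0, 2.188]
force: [-0.6, -0.4, 0.5]
grip_width: 0.055
```

Run:
```python
from h import *
go([.5642,.224,.027],np.radians(125.38));print(bot.observe()['force'])
```

```text
t=5.2 pos [567.8 225.2  33. ] turn [ 0.42  0.02 -0.04] then shift(after turn) [ 1.1 -3.6  6. ]
[-0.63039574 -0.36833452  0.47896909]
```

{"op": "arm_command", "data": {"targets": [[1,-3.6,6,0.42,0,0],[0,0,0,0,0,0]]}}

```text
clock: 5.4
position: [0.5649, 0.2243, 0.0286]
tool_rot: [3.14, 0.001, 2.188]
force: [0.1, -0.1, -0.2]
grip_width: 0.0557
```

{"op": "arm_command", "data": {"targets": [[0,0,0,0,0,0],[0,0,0,0,0,0],[0,0,0,0,0,0],[0,0,0,0,0,0]], "grip": 30, "grip_force": 50}}

```text
clock: 5.8
position: [0.5661, 0.2248, 0.0312]
tool_rot: [3.137, 0.001, 2.188]
force: [-0.1, -0.5, -1.6]
grip_width: 0.0374
```

Run:
```python
from h import *
go([.5642,.224,.027],np.radians(125.38));s=bot.observe();print(s['force'],s['grip_width'])
```

```text
t=5.8 pos [566.1 224.8  31.2] turn [ 0.26  0.08 -0.04] then shift(after turn) [ 0.4 -2.   4.2]
[-0.10946548 -0.54954462 -1.62521555] 0.0373583636160198
```

{"op": "arm_command", "data": {"targets": [[0,0,-40,0.2,0,0],[0,0,-40,0.1,0,7],[0,0,-20,0,0,8],[0,0,0,0,0,8],[0,0,0,0,0,8],[0,0,0,0,0,7],[-40,4,0,0,0,0],[-40,4,0,0,0,0]]}}

```text
clock: 6.6
position: [0.5672, 0.149, 0.1357]
tool_rot: [-3.141, -0.003, 1.504]
force: [1.6, 0.2, -2.2]
grip_width: 0.037
```

```bash
cat >> h.py <<'E'
def rk(d,s): # rack coords: d along rack x (face at .62042), s along rack y
    return np.array([d*.99906+s*.04326,-d*.04326+s*.99906])
RY=np.radians(87.52)
S=[-.1524,-.0844,-.0164,.0516]
def goline(i,z,back=.008): 
    p=rk(.62042-.022-back,S[i]);go([p[0],p[1],z],RY);s=bot.observe();print(s['force'].round(2),s['moment'].round(2),s['grip_width'].round(4))
E
python3 -c "
from h import *
goline(1,.13)"
```

```text
t=6.6 pos [567.2 149.  135.7] turn [-0.03 -0.16 -1.33] then shift(after turn) [-257.8   30.2    5.7]Traceback (most recent call last):
  File "<string>", line 3, in <module>
    goline(1,.13)
    ~~~~~~^^^^^^^
  File "h.py", line 60, in goline
    p=rk(.62042-.022-back,S[i]);go([p[0],p[1],z],RY);s=bot.observe();print(s['force'].round(2),s['moment'].round(2),s['grip_width'].round(4))
                                                                                                                    ^^^^^^^^^^^^^^^^^^^^^
AttributeError: 'float' object has no attribute 'round'
```

{"op": "arm_command", "data": {"targets": [[0,0,0,0,0,-1.33],[-43,5,1,0,0,0],[-43,5,1,0,0,0],[-43,5,1,0,0,0],[-43,5,1,0,0,0],[-43,5,1,0,0,0],[-42,5,1,0,0,0],[0,0,0,0,0,0]]}}

```text
clock: 7.4
position: [0.5864, -0.1219, 0.1297]
tool_rot: [3.14, -0.002, 1.528]
force: [-0.2, 0.6, -1.2]
grip_width: 0.0374
```

```bash
sed -i "s/s\['grip_width'\].round(4)/round(s['grip_width'],4)/" h.py; python3 -c "
from h import *
goline(1,.06)"
```

```text
t=7.4 pos [ 586.4 -121.9  129.7] turn [ 0.07 -0.1   0.02] then shift(after turn) [12.  -0.7 69.7]
[-0.21  0.57 -1.21] [ 0.02  0.05 -0.03] 0.0374
```

{"op": "arm_command", "data": {"targets": [[12,-1,5,0,0,0],[0,0,25,0,0,0],[0,0,25,0,0,0],[0,0,22,0,0,0],[0,0,0,0,0,0],[0,0,0.5,0,0,0]]}}

```text
clock: 8.0
position: [0.5868, -0.1, 0.0497]
tool_rot: [3.139, -0.005, 1.533]
force: [0.3, -0.6, -1.5]
grip_width: 0.0372
```

```bash
python3 -c "
from h import *
goline(1,.03)"
```

```text
t=8.0 pos [ 586.8 -100.    49.7] turn [ 0.12 -0.31  0.32] then shift(after turn) [-9.9 -0.1 19.7]
[ 0.33 -0.63 -1.49] [-0.02 -0.03  0.  ] 0.0372
```

{"op": "arm_command", "data": {"targets": [[-5.5,0,4,0,-0.15,0.15],[0,0,4,0,0,0],[0,0,0,0,0,0],[0,0,0.5,0,0,0]]}}

```text
clock: 8.4
position: [0.588, -0.1044, 0.0433]
tool_rot: [3.136, -0.003, 1.532]
force: [0.3, 0.2, -2.2]
grip_width: 0.0372
```

```bash
python3 -c "
from h import *
goline(1,.03)"
```

```text
t=8.4 pos [ 588.  -104.4   43.3] turn [ 0.33 -0.15  0.24] then shift(after turn) [-5.5 -1.6 13.3]
[ 0.31  0.25 -2.22] [-0.02 -0.01 -0.06] 0.0372
```

{"op": "arm_command", "data": {"targets": [[-5,-1.6,4,0.3,-0.15,0.24],[0,0,4,0,0,0],[0,0,2.5,0,0,0],[0,0,0,0,0,0]]}}

```text
clock: 8.8
position: [0.5863, -0.1102, 0.0324]
tool_rot: [3.141, 0.0, 1.526]
force: [-0.6, -0.3, -2.3]
grip_width: 0.0375
```

```bash
python3 -c "
from h import *
goline(1,.03)"
```

```text
t=8.8 pos [ 586.3 -110.2   32.4] turn [ 0.04  0.02 -0.06] then shift(after turn) [ 0.4 -0.1  2.4]
[-0.55 -0.28 -2.26] [-0.    0.08 -0.04] 0.0375
```

Now lower to touch the bench and push towards the rail, in small steps.

{"op": "arm_command", "data": {"targets": [[0.3,0,2,0,0,0],[0,0,1.2,0,0,0],[0,0,1,0,0,0]]}}

```text
clock: 9.1
position: [0.5864, -0.1098, 0.0298]
tool_rot: [3.141, -0.0, 1.526]
force: [-10.0, 1.6, 29.2]
grip_width: 0.0372
```

{"op": "arm_command", "data": {"targets": [[0,3,0.6,0,0,0],[0,2.5,0.6,0,0,0],[0,2,0.6,0,0,0]]}}

```text
clock: 9.4
position: [0.593, -0.1102, 0.0299]
tool_rot: [-3.141, -0.0, 1.526]
force: [-8.0, 1.3, 15.8]
grip_width: 0.0371
```

```bash
python3 -c "
from h import *
goline(1,.03,0)"
```

```text
t=9.4 pos [ 593.  -110.2   29.9] turn [-0.04 -0.01 -0.09] then shift(after turn) [ 0.1  1.2 -0.1]
[-7.98  1.27 15.84] [ 0.02  1.64 -0.07] 0.0371
```

{"op": "arm_command", "data": {"targets": [[0,1.2,0,0,0,0],[0,1,0,0,0,0],[0,1,0,0,0,0]]}}

```text
clock: 9.7
position: [0.5959, -0.1102, 0.03]
tool_rot: [-3.14, -0.0, 1.526]
force: [-7.7, -0.1, 5.8]
grip_width: 0.0373
```

```bash
python3 -c "
from h import *
goline(1,.03,0)"
```

```text
t=9.7 pos [ 595.9 -110.2   30. ] turn [-0.09 -0.02 -0.08] then shift(after turn) [-0.1 -1.7 -0. ]
[-7.7  -0.12  5.83] [0.1  1.45 0.11] 0.0373
```

{"op": "arm_command", "data": {"targets": [[0,1,0,0,0,0],[0,1,0,0,0,0]]}}

```text
clock: 9.9
position: [0.596, -0.1102, 0.03]
tool_rot: [-3.136, -0.001, 1.526]
force: [-9.9, 1.2, 11.3]
grip_width: 0.0372
```

```bash
python3 -c "
from h import *
goline(1,.03,0)"
```

```text
t=9.9 pos [ 596.  -110.2   30. ] turn [-0.34 -0.04 -0.07] then shift(after turn) [-0.1 -1.8  0. ]
[-9.86  1.17 11.33] [0.17 1.65 0.25] 0.0372
```

{"op": "arm_command", "data": {"targets": [[0,-0.3,0,-0.3,0,0],[0,0,0,0,0,0]]}}

```text
clock: 10.1
position: [0.5956, -0.1102, 0.03]
tool_rot: [-3.141, -0.001, 1.526]
force: [-1.2, -0.4, 1.0]
grip_width: 0.0372
```

{"op": "arm_command", "data": {"targets": [[0,0,0,0,0,0],[0,0,0,0,0,0],[0,0,0,0,0,0]], "grip": 55}}

```text
clock: 10.4
position: [0.5961, -0.1101, 0.03]
tool_rot: [3.142, -0.001, 1.526]
force: [0.2, 0.6, 0.4]
grip_width: 0.0467
```

{"op": "arm_command", "data": {"targets": [[0,0,-15,0,0,0],[0,0,-30,0,0,0],[0,-5,-40,0,0,0],[0,-20,-40,0,0,0],[0,-20,-20,0,0,0],[0,0,0,0,0,0]]}}

```text
clock: 11.0
position: [0.5498, -0.1083, 0.1846]
tool_rot: [3.14, -0.001, 1.526]
force: [1.4, -0.1, -1.1]
grip_width: 0.0472
```

```bash
cat >> h.py <<'E'
def check(f,i):
    p=rk(.62042-.022,S[i]);b=bfit(f,p);c=b[0]/1000
    d=c[0]*.99906-c[1]*.04326;s=c[0]*.04326+c[1]*.99906
    print('line',i,'dist to face-22: %.1f mm, off line %.1f mm, ang err %.2f'%((.62042-.022-d)*1000,(s-S[i])*1000,b[1]-87.52),b)
E
python3 -c "
from h import *
f=cam('wrist');check(f,1);import pickle
pickle.dump(f,open('w3.pkl','wb'))
for c in [(.439,.229),(.44,.3696)]:
    try: print(bfit(f,c))
    except Exception as e: print(e)
go([.439,.2289,.2],np.radians(65.8))
"
```

```text
line 1 dist to face-22: -5.3 mm, off line 0.2 mm, ang err -1.03 (array([ 599.5, -110.2]), 86.49, array([52.1, 56.4]), 1463, 0.0527)
zero-size array to reduction operation maximum which has no identity
zero-size array to reduction operation maximum which has no identity
t=11.1 pos [ 550.8 -108.2  183.7] turn [ 0.07 -0.07 21.66] then shift(after turn) [ 261.7 -240.1  -16.3]
```

```bash
cat >> h.py <<'E'
def check(f,i):
    P=cloud(f).reshape(-1,3);d=P[:,0]*.99906-P[:,1]*.04326-.62042;s=P[:,0]*.04326+P[:,1]*.99906-S[i]
    m=(P[:,2]>.018)&(P[:,2]<.056)&(abs(s)<.03)&(d>-.06)&((d<-.001)|((P[:,2]>.0435)&(d<.02)))
    if m.sum()<20: print(i,'empty');return
    rc=cv2.minAreaRect((np.stack([d,s],1)[m]*1000).astype(np.float32));hi=m&(P[:,2]>.045)
    print('line',i,'rect',np.round(rc[0],1),np.round(rc[1],1),round(rc[2],2),'d',(d[m].min()*1000).round(1),(d[m].max()*1000).round(1),'hi d',(d[hi].min()*1000).round(1),(d[hi].max()*1000).round(1),'s',(s[m].min()*1000).round(1),(s[m].max()*1000).round(1))
E
python3 -c "
from h import *
import pickle
f=pickle.load(open('w3.pkl','rb'));check(f,1)
"
```

```text
line 1 rect [-22.5   1.6] [38.3 44.6] 89.42 d -44.9 -0.0 hi d -44.5 -0.0 s -17.7 20.9
```

{"op": "arm_command", "data": {"targets": [[0,0,0,0,0,7.3],[0,0,0,0,0,7.3],[0,0,0,0,0,7],[43,-40,-3,0,0,0],[43,-40,-3,0,0,0],[43,-40,-3,0,0,0],[43,-40,-3,0,0,0],[43,-40,-3,0,0,0]], "grip": 65}}

```text
clock: 11.85
position: [0.4758, 0.132, 0.194]
tool_rot: [3.14, 0.002, 1.123]
force: [0.9, 0.8, -0.3]
grip_width: 0.0552
```

{"op": "arm_command", "data": {"targets": [[30,-28,0,0,0,0],[6,-6,0,0,0,0],[0,0,0,0,0,0],[0,0,0,0,0,0]]}}

```text
clock: 12.25
position: [0.4587, 0.1879, 0.1926]
tool_rot: [3.142, 0.003, 1.134]
force: [0.1, -0.0, -0.4]
grip_width: 0.055
```

Run:
```python
from h import *
import pickle
f=cam('wrist')
pickle.dump(f,open('w4.pkl','wb'))
for c in [(.439,.229),(.44,.3696)]:
  b=bfit(f,c);print(b);gob(b,.12)
```

```text
(array([439.3, 228.6]), 65.91, array([38.5, 44.3]), 724, 0.0527)
t=12.3 pos [458.8 187.6 192.6] turn [ 0.    0.17 -1.  ] then shift(after turn) [ 29.5 -34.6  72.6]
(array([440.1, 369.3]), 76.05, array([39.7, 44. ]), 2671, 0.0537)
t=12.3 pos [458.8 187.6 192.6] turn [-1.000e-02  1.700e-01 -1.114e+01] then shift(after turn) [171.9 -62.   72.6]
```

Run:
```python
from h import *
import pickle
f=pickle.load(open('w3.pkl','rb'))
u,v=proj(f,[.596,-.11,.03]);print(u,v)
u0,v0=int(u)-90,int(v)-75;print(u0,v0)
save(f,'w3c',(u0,v0,u0+180,v0+135),4.4)
```

```text
251.49908842325073 225.24550083927795
161 150
```

View pics/w3c.png

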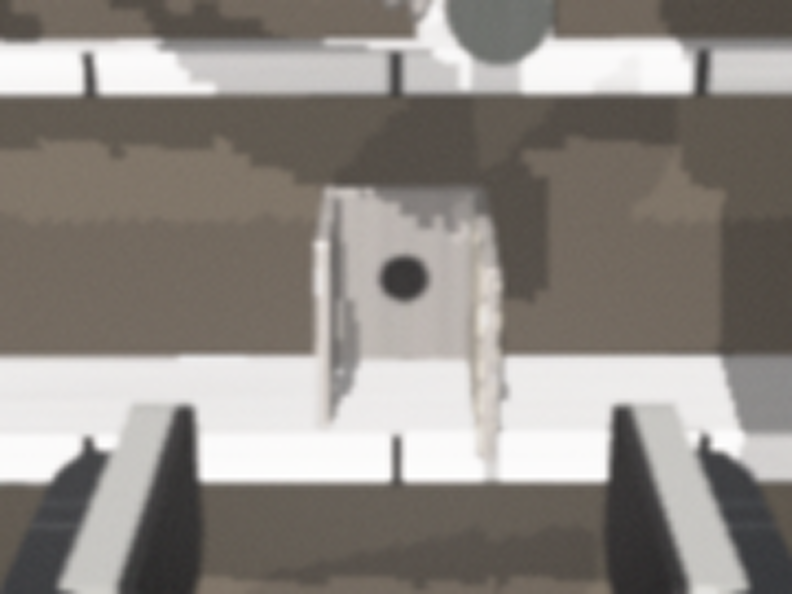

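Run:
```python
from h import *
import pickle
f=pickle.load(open('w3.pkl','rb'))
for n,u,v,z in [('front',251,166.4,.012),('back',251,254.3,.04),('hole',252.8,213.2,.004)]:
    p=atz(f,u,v,z);print(n,p.round(4),'s-S1',((p[0]*.04326+p[1]*.99906-S[1])*1000).round(1),'d',((p[0]*.99906-p[1]*.04326-.62042)*1000).round(1))
```

```text
front [ 0.5415 -0.108   0.012 ] s-S1 -0.1 d -74.8
back [ 0.6223 -0.1117  0.04  ] s-S1 -0.3 d 6.2
hole [ 0.5942 -0.1086  0.004 ] s-S1 1.6 d -22.0
```

{"op": "arm_command", "data": {"targets": [[0,0,8,0,0.17,-1],[16,-18,20,0,0,0],[7,-9,20,0,0,0],[0,0,15,0,0,0],[0,0,0,0,0,0],[0,0,0,0,0,0]]}}

```text
clock: 12.9
position: [0.4465, 0.2133, 0.1257]
tool_rot: [3.14, 0.0, 1.143]
force: [-0.3, -0.4, 0.9]
grip_width: 0.0554
```

Run:
```python
from h import *
go([.4393,.2286,.029],np.radians(65.91))
```

```text
t=12.9 pos [446.5 213.3 125.7] turn [ 0.1   0.03 -0.4 ] then shift(after turn) [ 11.1 -12.8  96.7]
```

{"op": "arm_command", "data": {"targets": [[7,-9,20,0.1,0,-0.3],[2,-3,30,0,0,0],[0,0,25,0,0,0],[0,0,8,0,0,0],[0,0,0,0,0,0]]}}

```text
clock: 13.4
position: [0.4435, 0.2248, 0.0441]
tool_rot: [3.137, -0.005, 1.144]
force: [0.2, -0.6, 0.6]
grip_width: 0.0554
```

```bash
sed -i 's/^S=.*/S=[-.1539,-.0859,-.0179,.0501]/' h.py
python3 - <<'E'
from h import *
go([.4393,.2286,.029],np.radians(65.91))
E
```

```text
t=13.4 pos [443.5 224.8  44.1] turn [ 0.24 -0.28 -0.35] then shift(after turn) [ 1.8 -5.4 15.1]
```

{"op": "arm_command", "data": {"targets": [[0.3,-5.5,8,0.24,-0.28,-0.35],[0,0,7,0,0,0],[0,0,0.6,0,0,0]]}}

```text
clock: 13.7
position: [0.4398, 0.2277, 0.0301]
tool_rot: [3.14, -0.002, 1.15]
force: [0.3, 0.3, 0.4]
grip_width: 0.0552
```

{"op": "arm_command", "data": {"targets": [[0,0,0.6,0,0,0],[0,0,0.6,0,0,0],[0,0,0.6,0,0,0],[0,0,0,0,0,0]], "grip": 30, "grip_force": 50}}

```text
clock: 14.1
position: [0.4401, 0.2278, 0.0301]
tool_rot: [3.14, -0.004, 1.15]
force: [0.7, -1.1, -0.8]
grip_width: 0.0373
```

Run:
```python
from h import *
go([.4393,.2286,.029],np.radians(65.91));goline(2,.13)
```

```text
t=14.1 pos [440.1 227.8  30.1] turn [ 0.11 -0.2  -0.03] then shift(after turn) [ 0.4 -1.   1.1]
t=14.1 pos [440.1 227.8  30.1] turn [  0.15  -0.18 -21.64] then shift(after turn) [-264.6  160.6  -99.9]
[ 0.71 -1.06 -0.85] [ 0.    0.02 -0.02] 0.0373
```

{"op": "arm_command", "data": {"targets": [[0,0,-35,0,0,0],[0,0,-40,0,0,-7.2],[0,0,-20,0,0,-7.2],[0,0,0,0,0,-7.2],[-35,22,0,0,0,0],[-40,25,0,0,0,0],[-40,25,0,0,0,0],[-40,25,0,0,0,0]]}}

```text
clock: 14.9
position: [0.5338, 0.0717, 0.1312]
tool_rot: [3.135, -0.005, 1.556]
force: [1.8, 1.0, -0.6]
grip_width: 0.0375
```

{"op": "arm_command", "data": {"targets": [[-40,25,0,0,0,0],[-25,15,0,0,0,0],[-10,6,0,0,0,0],[-3,2,0,0,0,0],[0,0,0,0,0,0]]}}

```text
clock: 15.4
position: [0.5836, -0.0171, 0.1318]
tool_rot: [3.134, -0.003, 1.548]
force: [-0.6, 0.1, -1.4]
grip_width: 0.0371
```

Run:
```python
from h import *
goline(2,.045)
```

```text
t=15.4 pos [583.6 -17.1 131.8] turn [ 0.45 -0.18  1.15] then shift(after turn) [-26.1   6.7  86.8]
[-0.61  0.13 -1.43] [ 0.02 -0.02 -0.02] 0.0371
```

{"op": "arm_command", "data": {"targets": [[-10,3,5,0.4,-0.18,1.1],[-10,3,20,0,0,0],[-4,1,25,0,0,0],[-1,0,20,0,0,0],[0,0,6,0,0,0],[0,0,0.5,0,0,0]]}}

```text
clock: 16.0
position: [0.5892, -0.0372, 0.0526]
tool_rot: [-3.141, -0.001, 1.532]
force: [0.3, -0.4, -0.3]
grip_width: 0.0369
```

Run:
```python
from h import *
goline(2,.036)
```

```text
t=16.0 pos [589.2 -37.2  52.6] turn [-0.04 -0.06  0.28] then shift(after turn) [-6.2  0.1 16.6]
[ 0.27 -0.38 -0.35] [-0.01 -0.04 -0.03] 0.0369
```

{"op": "arm_command", "data": {"targets": [[-4,0,6,0,0,0.28],[-1.8,0,6,0,0,0],[0,0,4,0,0,0],[0,0,0.5,0,0,0]]}}

```text
clock: 16.4
position: [0.59, -0.0426, 0.0369]
tool_rot: [3.14, -0.001, 1.528]
force: [-0.6, 0.2, -0.9]
grip_width: 0.0374
```

Run:
```python
from h import *
goline(2,.03)
```

```text
t=16.4 pos [590.  -42.6  36.9] turn [ 0.1  -0.07  0.03] then shift(after turn) [-0.9 -0.9  6.9]
[-0.58  0.24 -0.87] [0.03 0.01 0.03] 0.0374
```

{"op": "arm_command", "data": {"targets": [[-0.8,-1,3,0,0,0],[0,0,2.5,0,0,0],[0,0,1.5,0,0,0],[0,0,0.8,0,0,0]]}}

```text
clock: 16.8
position: [0.5893, -0.0434, 0.0297]
tool_rot: [3.139, -0.001, 1.528]
force: [-7.7, 1.8, 25.1]
grip_width: 0.037
```

{"op": "arm_command", "data": {"targets": [[0,2.5,0.4,0,0,0],[0,2.5,0.4,0,0,0],[0,1.5,0.2,0,0,0],[0,1.2,0,0,0,0]]}}

```text
clock: 17.2
position: [0.5966, -0.0437, 0.0299]
tool_rot: [3.14, -0.001, 1.528]
force: [0.9, 0.2, -1.3]
grip_width: 0.0374
```

Run:
```python
from h import *
goline(2,.03,0)
```

```text
t=17.2 pos [596.6 -43.7  29.9] turn [ 0.11 -0.08  0.01] then shift(after turn) [-0.1  0.4 -0.1]
[ 0.9   0.21 -1.32] [-0.02 -0.01  0.05] 0.0374
```

{"op": "arm_command", "data": {"targets": [[0,1.2,0.6,0,0,0],[0,1.2,0.4,0,0,0],[0,1,0.2,0,0,0]]}}

```text
clock: 17.5
position: [0.5979, -0.0438, 0.0298]
tool_rot: [-3.139, -0.001, 1.528]
force: [-10.3, 1.3, 10.7]
grip_width: 0.0375
```

{"op": "arm_command", "data": {"targets": [[0,1,0.2,0,0,0]]}}

```text
clock: 17.6
position: [0.5979, -0.0438, 0.0298]
tool_rot: [-3.136, -0.001, 1.528]
force: [-9.7, 0.7, 13.4]
grip_width: 0.0373
```

Run:
```python
from h import *
goline(2,.03,0)
```

```text
t=17.6 pos [597.9 -43.8  29.8] turn [-0.29 -0.08  0.01] then shift(after turn) [-0.  -0.8 -0.2]
[-9.74  0.7  13.43] [0.06 1.81 0.09] 0.0373
```

{"op": "arm_command", "data": {"targets": [[0,-0.3,0,-0.3,0,0],[0,0,0,0,0,0]]}}

```text
clock: 17.8
position: [0.5975, -0.0438, 0.0299]
tool_rot: [3.141, -0.001, 1.528]
force: [-1.1, -0.6, -0.1]
grip_width: 0.0374
```

{"op": "arm_command", "data": {"targets": [[0,0,0,0,0,0],[0,0,0,0,0,0],[0,0,0,0,0,0]], "grip": 55}}

```text
clock: 18.1
position: [0.598, -0.0437, 0.0298]
tool_rot: [3.141, -0.002, 1.528]
force: [0.1, -0.3, 0.2]
grip_width: 0.0469
```

{"op": "arm_command", "data": {"targets": [[0,0,-15,0,0,0],[0,0,-30,0,0,0],[0,-5,-40,0,0,0],[0,-20,-40,0,0,0],[0,-20,-20,0,0,0],[0,0,0,0,0,0]]}}

```text
clock: 18.7
position: [0.5516, -0.0421, 0.1844]
tool_rot: [3.14, -0.002, 1.527]
force: [1.2, -0.6, 0.1]
grip_width: 0.0471
```

Run:
```python
from h import *
import pickle
f=cam('wrist');pickle.dump(f,open('w5.pkl','wb'));check(f,1);check(f,2)
go([.43,.34,.18],np.radians(76))
```

```text
line 1 rect [-23.   -0.5] [46.1 44.1] 89.69 d -45.1 -1.1 hi d -44.9 -13.4 s -23.6 22.6
line 2 rect [-22.6   1.5] [38.3 44.7] 89.75 d -44.9 -0.2 hi d -44.7 -0.2 s -17.7 20.7
t=18.8 pos [552.5 -42.1 183.5] turn [ 0.11 -0.12 11.52] then shift(after turn) [ 341.1 -211.3    3.5]
```

{"op": "arm_command", "data": {"targets": [[0,0,0,0,0,6],[20,-12,0,0,0,5.5],[42,-26,0,0,0,0],[42,-26,0,0,0,0],[42,-26,0,0,0,0],[42,-26,0,0,0,0],[42,-26,0,0,0,0],[42,-26,0,0,0,0]], "grip": 65}}

```text
clock: 19.55
position: [0.4589, 0.2634, 0.181]
tool_rot: [3.138, 0.001, 1.306]
force: [2.3, -0.5, -0.8]
grip_width: 0.0555
```

{"op": "arm_command", "data": {"targets": [[32,-20,0,0,0,0],[12,-8,0,0,0,0],[3,-2,0,0,0,0],[0,0,0,0,0,0]]}}

```text
clock: 19.95
position: [0.439, 0.3253, 0.1786]
tool_rot: [3.141, 0.002, 1.315]
force: [0.4, -0.2, 0.3]
grip_width: 0.0556
```

Run:
```python
from h import *
f=cam('wrist');b=bfit(f,(.440,.3693));print(b);gob(b,.06)
```

```text
(array([440. , 369.6]), 76.27, array([38.6, 44.3]), 954, 0.0527)
t=20.0 pos [439.2 324.7 178.6] turn [ 0.05  0.13 -0.95] then shift(after turn) [ 43.8  -9.9 118.6]
```

{"op": "arm_command", "data": {"targets": [[20,-5,10,0,0,-0.9],[14,-3,25,0,0,0],[6,-1,30,0,0,0],[1,0,30,0,0,0],[0,0,12,0,0,0],[0,0,0,0,0,0]]}}

```text
clock: 20.6
position: [0.4482, 0.358, 0.0694]
tool_rot: [3.137, 0.003, 1.317]
force: [0.5, -0.5, 0.8]
grip_width: 0.0556
```

Run:
```python
from h import *
go([.4400,.3696,.029],np.radians(76.27))
```

```text
t=20.6 pos [448.2 358.   69.4] turn [ 0.27  0.16 -0.83] then shift(after turn) [  9.3 -10.7  40.4]
```

{"op": "arm_command", "data": {"targets": [[5,-7,6,0.25,0.15,-0.8],[2.5,-3,15,0,0,0],[0,0,12,0,0,0],[0,0,0,0,0,0]]}}

```text
clock: 21.0
position: [0.4417, 0.3681, 0.037]
tool_rot: [3.139, -0.003, 1.33]
force: [-0.3, -0.8, 0.3]
grip_width: 0.0554
```

Run:
```python
from h import *
go([.4400,.3696,.029],np.radians(76.27))
```

```text
t=21.0 pos [441.7 368.1  37. ] turn [ 0.13 -0.18 -0.08] then shift(after turn) [ 1. -2.  8.]
```

{"op": "arm_command", "data": {"targets": [[-0.3,-2,4,0.1,-0.18,0],[0,0,4,0,0,0],[0,0,0.6,0,0,0]]}}

```text
clock: 21.3
position: [0.4398, 0.3685, 0.0281]
tool_rot: [3.141, -0.0, 1.33]
force: [0.2, 0.1, -0.0]
grip_width: 0.0556
```

{"op": "arm_command", "data": {"targets": [[0,0,0.6,0,0,0],[0,0,0.6,0,0,0],[0,0,0.6,0,0,0],[0,0,0,0,0,0]], "grip": 30}}

```text
clock: 21.7
position: [0.44, 0.3686, 0.0279]
tool_rot: [3.14, -0.001, 1.33]
force: [-0.6, 0.1, -1.9]
grip_width: 0.0372
```

Run:
```python
from h import *
go([.4400,.3696,.029],np.radians(76.27));goline(3,.13)
```

```text
t=21.7 pos [440.  368.6  27.9] turn [ 0.07 -0.04 -0.09] then shift(after turn) [ 1.  -0.3 -1.1]
t=21.7 pos [440.  368.6  27.9] turn [  0.07  -0.04 -11.34] then shift(after turn) [-337.2  166.8 -102.1]
[-0.57  0.11 -1.91] [0.03 0.01 0.02] 0.0372
```

{"op": "arm_command", "data": {"targets": [[0,0,-35,0,0,0],[0,0,-40,0,0,-6],[0,0,-22,0,0,-5.3],[-25,12,-5,0,0,0],[-42,21,0,0,0,0],[-42,21,0,0,0,0],[-42,21,0,0,0,0],[-42,21,0,0,0,0]]}}

```text
clock: 22.5
position: [0.5296, 0.1732, 0.1348]
tool_rot: [3.139, -0.004, 1.547]
force: [1.0, 0.6, -1.4]
grip_width: 0.0372
```

{"op": "arm_command", "data": {"targets": [[-42,21,0,0,0,0],[-42,21,0,0,0,0],[-32,16,0,0,0,0],[-14,6,0,0,0,0],[-3,1,0,0,0,0],[0,0,0,0,0,0]]}}

```text
clock: 23.1
position: [0.5948, 0.0243, 0.1352]
tool_rot: [3.137, -0.001, 1.537]
force: [0.2, 0.6, -1.5]
grip_width: 0.0371
```

Run:
```python
from h import *
goline(3,.05)
```

```text
t=23.1 pos [594.8  24.3 135.2] turn [ 0.29 -0.07  0.56] then shift(after turn) [ 0.1 -2.8 85.2]
[ 0.24  0.65 -1.51] [ 0.02 -0.02 -0.01] 0.0371
```

{"op": "arm_command", "data": {"targets": [[0,-2.8,10,0.25,0,0.5],[0,0,25,0,0,0],[0,0,25,0,0,0],[0,0,18,0,0,0],[0,0,5,0,0,0],[0,0,0.6,0,0,0]]}}

```text
clock: 23.7
position: [0.589, 0.0334, 0.0469]
tool_rot: [-3.14, -0.004, 1.536]
force: [0.2, -0.9, -1.8]
grip_width: 0.0375
```

Run:
```python
from h import *
goline(3,.03)
```

```text
t=23.7 pos [589.   33.4  46.9] turn [-0.08 -0.24  0.48] then shift(after turn) [-8.7  3.4 16.9]
[ 0.17 -0.89 -1.77] [-0.01  0.01  0.  ] 0.0375
```

{"op": "arm_command", "data": {"targets": [[-5,2,4,0,-0.2,0.45],[-3,1,5,0,0,0],[-0.5,0,2,0,0,0],[0,0,0.6,0,0,0]]}}

```text
clock: 24.1
position: [0.5927, 0.0251, 0.0364]
tool_rot: [3.141, -0.001, 1.528]
force: [0.2, 0.3, -1.2]
grip_width: 0.0377
```

Run:
```python
from h import *
goline(3,.03)
```

```text
t=24.1 pos [592.7  25.1  36.4] turn [ 0.06 -0.05  0.04] then shift(after turn) [-0.6 -0.6  6.4]
[ 0.18  0.32 -1.24] [-0.02  0.01  0.05] 0.0377
```

{"op": "arm_command", "data": {"targets": [[-0.6,0,3.5,0,0,0],[0,0,2.5,0,0,0],[0,0,1.5,0,0,0],[0,0,0.8,0,0,0]]}}

```text
clock: 24.5
position: [0.593, 0.0243, 0.028]
tool_rot: [3.139, -0.001, 1.528]
force: [-0.2, 0.2, -1.0]
grip_width: 0.0374
```

{"op": "arm_command", "data": {"targets": [[0,2.5,0.5,0,0,0],[0,2.5,0.4,0,0,0],[0,1.5,0.4,0,0,0],[0,1.2,0.4,0,0,0]]}}

```text
clock: 24.9
position: [0.6, 0.0242, 0.0276]
tool_rot: [-3.141, -0.001, 1.528]
force: [-13.5, 1.5, 14.0]
grip_width: 0.0369
```

Run:
```python
from h import *
goline(3,.028,0)
```

```text
t=24.9 pos [600.   24.2  27.6] turn [-0.04 -0.06  0.02] then shift(after turn) [-0.   0.1 -0.4]
[-13.47   1.52  13.96] [ 0.08  2.7  -0.06] 0.0369
```

{"op": "arm_command", "data": {"targets": [[0,1.2,0,0,0,0],[0,1,0,0,0,0]]}}

```text
clock: 25.1
position: [0.6, 0.0242, 0.0277]
tool_rot: [-3.136, -0.001, 1.528]
force: [-9.8, 0.3, 6.1]
grip_width: 0.0374
```

{"op": "arm_command", "data": {"targets": [[0,1,0,0,0,0]]}}

```text
clock: 25.2
position: [0.5999, 0.0242, 0.0277]
tool_rot: [-3.133, -0.0, 1.528]
force: [-8.6, -0.6, 6.7]
grip_width: 0.0375
```

Run:
```python
from h import *
goline(3,.028,0)
```

```text
t=25.2 pos [599.9  24.2  27.7] turn [-0.48 -0.02  0.03] then shift(after turn) [-0.   0.1 -0.3]
[-8.56 -0.57  6.69] [-0.01  1.54  0.01] 0.0375
```

{"op": "arm_command", "data": {"targets": [[0,-0.3,0,-0.4,0,0],[0,0,0,0,0,0]]}}

```text
clock: 25.4
position: [0.5996, 0.0243, 0.0278]
tool_rot: [-3.14, -0.0, 1.528]
force: [-0.4, -0.1, -1.2]
grip_width: 0.0376
```

{"op": "arm_command", "data": {"targets": [[0,0,0,0,0,0],[0,0,0,0,0,0],[0,0,0,0,0,0]], "grip": 55}}

```text
clock: 25.7
position: [0.6004, 0.0244, 0.0281]
tool_rot: [-3.141, -0.001, 1.528]
force: [-0.5, -0.0, 0.1]
grip_width: 0.0471
```

{"op": "arm_command", "data": {"targets": [[0,0,-15,0,0,0],[0,0,-30,0,0,0],[0,-5,-40,0,0,0],[-20,-20,-40,0,0,0],[-40,-20,-30,0,0,0],[-25,-5,-8,0,0,0],[0,0,0,0,0,0],[0,0,0,0,0,0]]}}

```text
clock: 26.5
position: [0.5468, -0.0584, 0.2028]
tool_rot: [3.136, -0.001, 1.529]
force: [-0.8, 1.0, 0.1]
grip_width: 0.0471
```

Run:
```python
from h import *
import pickle
f=cam('wrist');pickle.dump(f,open('w6.pkl','wb'));[check(f,i) for i in (1,2,3)]
goline(1,.2)
save(f,'w6',(130,140,380,290),3.2)
```

```text
line 1 rect [-22.9   1.3] [42.4 44. ] 89.29 d -45.1 -0.8 hi d -44.3 -0.8 s -20.2 22.5
line 2 rect [-22.9   2. ] [44.  37.6] 0.07 d -44.9 -0.9 hi d -44.9 -0.9 s -16.9 20.8
line 3 rect [-22.6   1.5] [38.8 44.4] 89.91 d -44.8 -0.3 hi d -44.5 -0.3 s -17.9 20.9
t=26.6 pos [546.9 -58.4 202.6] turn [ 0.3  -0.02  0.12] then shift(after turn) [-51.2  41.5   2.6]
[ 0.09 -0.33  0.42] [-0.09  0.03 -0.01] 0.0467
```

View pics/w6.png

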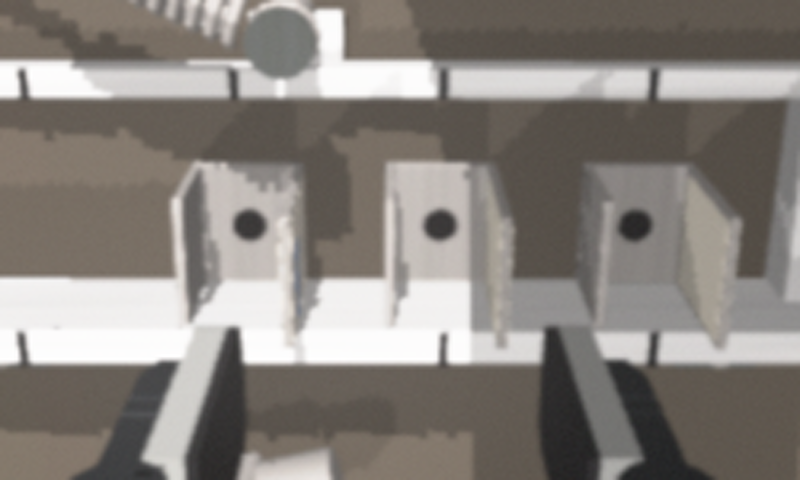

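Run:
```python
from h import *
import pickle
f=pickle.load(open('w6.pkl','rb'))
for n,x,y,z in [('f0',24,83,.012),('f1',234,83,.012),('f2',444,83,.012),('f3',655,83,.012),('b0',23,349,.04),('b2',444,349,.04),('b3',653,349,.04),('h1',249,225,.004),('h2',440,225,.004),('h3',634,225,.004)]:
    p=atz(f,130+x/3.2,140+y/3.2,z);i=int(n[1]);print(n,'s-S',((p[0]*.04326+p[1]*.99906-S[i])*1000).round(1),'d',((p[0]*.99906-p[1]*.04326-.62042)*1000).round(1))
```

```text
f0 s-S 1.7 d -74.8
f1 s-S 1.6 d -74.9
f2 s-S 1.5 d -75.0
f3 s-S 1.7 d -75.0
b0 s-S 1.5 d 6.5
b2 s-S 1.6 d 6.4
b3 s-S 1.2 d 6.3
h1 s-S 3.0 d -22.0
h2 s-S 1.5 d -22.0
h3 s-S 1.1 d -22.1
```

{"op": "arm_command", "data": {"targets": [[-20,20,5,0.25,0,0],[-20,18,20,0,0,0],[-9,9,25,0,0,0],[-2,2,25,0,0,0],[0,0,20,0,0,0],[0,0,8,0,0,0],[0,0,0.6,0,0,0],[0,0,0.6,0,0,0]], "grip": 60}}

```text
clock: 27.35
position: [0.5976, -0.1042, 0.0928]
tool_rot: [-3.139, -0.004, 1.54]
force: [-0.0, -0.4, -0.1]
grip_width: 0.0515
```

Run:
```python
from h import *
goline(1,.032,-.001)
```

```text
t=27.4 pos [ 597.6 -104.2   92.8] turn [-0.12 -0.2   0.7 ] then shift(after turn) [-7.6 -2.2 60.8]
[-0.03 -0.41 -0.09] [-0.02 -0.03  0.04] 0.0515
```

{"op": "arm_command", "data": {"targets": [[-5,-1.5,5,0,-0.2,0.6],[-2,0,10,0,0,0],[0,0,3,0,0,0],[0,0,0.6,0,0,0]]}}

```text
clock: 27.75
position: [0.5969, -0.1115, 0.0751]
tool_rot: [3.14, 0.001, 1.529]
force: [-0.2, -0.1, 0.5]
grip_width: 0.0511
```

Run:
```python
from h import *
goline(1,.032,-.001)
```

```text
t=27.8 pos [ 596.9 -111.5   75.1] turn [0.07 0.03 0.07] then shift(after turn) [-0.4 -1.7 43.1]
[-0.19 -0.09  0.46] [-0.01 -0.01  0.02] 0.0511
```

{"op": "arm_command", "data": {"targets": [[-0.3,-1.5,10,0,0,0],[0,0,18,0,0,0],[0,0,10,0,0,0],[0,0,4,0,0,0],[0,0,0.6,0,0,0]]}}

```text
clock: 28.25
position: [0.5953, -0.1118, 0.03]
tool_rot: [3.14, 0.0, 1.529]
force: [-1.1, -0.5, -0.1]
grip_width: 0.0508
```

Run:
```python
from h import *
goline(1,.032,-.001)
```

```text
t=28.2 pos [ 595.3 -111.8   30. ] turn [0.1  0.02 0.07] then shift(after turn) [ 0.  -0.1 -2. ]
[-1.09 -0.52 -0.06] [-0.01  0.05 -0.02] 0.0508
```

Right on the line. I'll close lightly, press against the rail, release and lift, then head for the gate.

{"op": "arm_command", "data": {"targets": [[0,0,0.3,0,0,0.07],[0,0,0.3,0,0,0],[0,0,0.3,0,0,0],[0,0,0.3,0,0,0],[0,0.8,0.2,0,0,0],[0,0.8,0,0,0,0]], "grip": 30, "grip_force": 30}}

```text
clock: 28.85
position: [0.5957, -0.1118, 0.03]
tool_rot: [-3.141, 0.0, 1.527]
force: [-6.3, 0.1, 2.8]
grip_width: 0.0374
```

{"op": "arm_command", "data": {"targets": [[0,0,0,0,0,0],[0,0,0,0,0,0],[0,0,0,0,0,0]], "grip": 55}}

```text
clock: 29.15
position: [0.5963, -0.1119, 0.0304]
tool_rot: [3.141, 0.0, 1.527]
force: [-0.4, 0.0, 0.3]
grip_width: 0.0468
```

{"op": "arm_command", "data": {"targets": [[0,0,-15,0,0,0],[0,0,-30,0,0,0],[0,-10,-40,0,0,0],[-20,-30,-40,0,0,0],[-40,-20,-30,0,0,0],[-25,-5,-8,0,0,0],[0,0,0,0,0,0],[0,0,0,0,0,0]]}}

```text
clock: 29.95
position: [0.5299, -0.1921, 0.2019]
tool_rot: [3.134, 0.002, 1.529]
force: [-0.2, 0.8, 0.3]
grip_width: 0.0469
```

Run:
```python
from h import *
import pickle
np.set_printoptions(suppress=True,precision=4)
f=cam('wrist');pickle.dump(f,open('w7.pkl','wb'));[check(f,i) for i in (1,2,3)]
go([.5,-.12,.2],RY)
P=cloud(f).reshape(-1,3)
q=P[(P[:,1]<-.24)&(P[:,1]>-.37)&(P[:,0]>.5)&(P[:,0]<.63)]
p=q[(q[:,2]>.048)&(q[:,2]<.058)];print('post',cv2.minAreaRect((p[:,:2]*1000).astype(np.float32)),len(p))
save(f,'w7',k=1.5)
```

```text
line 1 rect [-22.4   1.4] [38.9 44.6] 89.76 d -44.7 -0.0 hi d -44.4 -0.0 s -18.1 20.8
line 2 rect [-22.7   1.1] [39.4 44.5] 89.73 d -44.9 -0.4 hi d -44.9 -0.4 s -18.6 20.9
line 3 rect [-22.8  -0.6] [42.7 44.2] 88.94 d -44.6 -0.4 hi d -44.6 -0.4 s -22.3 20.7
t=30.0 pos [ 529.9 -192.2  201.7] turn [0.42 0.12 0.07] then shift(after turn) [ 70.8 -33.    1.7]
post ((545.3255615234375, -328.8387756347656), (9.52283763885498, 10.371272087097168), 2.78566575050354) 114
```

View pics/w7.png

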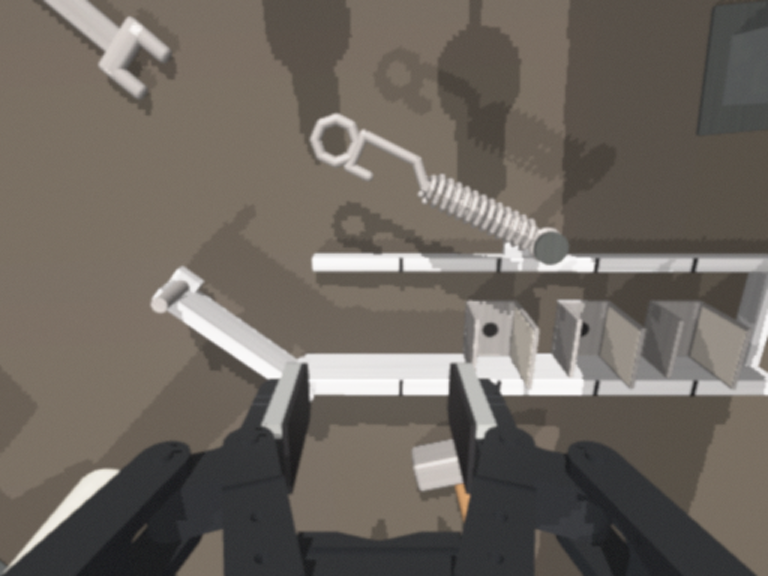

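Run:
```python
from h import *
import pickle
f=pickle.load(open('w2.pkl','rb'))
print('pivot',atz(f,141.8,251.5,.04).round(4),'w2 eye',atz(f,164.2,126.1,.043).round(4),'anch',atz(f,274.8,187.9,.054).round(4))
f=pickle.load(open('w7.pkl','rb'))
print('w7 eye',atz(f,336/1.5,139/1.5,.043).round(4),'anch',atz(f,550/1.5,247/1.5,.054).round(4),'pivot',atz(f,302/1.5,375/1.5,.04))
p=rk(.601,-.305);go([p[0],p[1],.12],RY)
```

```text
pivot [ 0.6144 -0.2538  0.04  ] w2 eye [ 0.4534 -0.2135  0.043 ] anch [ 0.5197 -0.0872  0.054 ]
w7 eye [ 0.4527 -0.2125  0.043 ] anch [ 0.519  -0.0888  0.054 ] pivot [ 0.60658646 -0.24733078  0.04      ]
t=30.0 pos [ 529.9 -192.2  201.7] turn [0.42 0.12 0.07] then shift(after turn) [-135.9   63.2   81.7]
```

{"op": "arm_command", "data": {"targets": [[-40,15,5,0.3,0,0],[-40,15,20,0,0,0],[-38,14,25,0,0,0],[-18,8,20,0,0,0],[-4,2,10,0,0,0],[0,0,0,0,0,0],[0,0,0,0,0,0]], "grip": 0}}

```text
clock: 30.7
position: [0.5839, -0.3291, 0.117]
tool_rot: [3.141, -0.003, 1.541]
force: [1.0, -0.3, 0.9]
grip_width: 0.0001
```

Run:
```python
from h import *
p=rk(.601,-.305);go([p[0],p[1],.034],RY)
print(bot.observe()['grip_width'])
```

```text
t=30.7 pos [ 583.9 -329.1  117. ] turn [ 0.01 -0.18  0.77] then shift(after turn) [-1.5  3.4 83. ]
9.192088125281633e-05
```

{"op": "arm_command", "data": {"targets": [[-4,5,10,0,-0.15,0.7],[-1,1,25,0,0,0],[0,0,25,0,0,0],[0,0,18,0,0,0],[0,0,5,0,0,0],[0,0,0.6,0,0,0]]}}

```text
clock: 31.3
position: [0.5951, -0.3295, 0.0348]
tool_rot: [3.134, 0.001, 1.532]
force: [1.2, 0.2, 0.1]
grip_width: -0.0
```

Run:
```python
from h import *
p=rk(.6293-.0365,-.224-.0728);go([p[0],p[1],.032],RY);print(bot.observe()['force'])
```

```text
t=31.3 pos [ 595.1 -329.5   34.8] turn [0.43 0.06 0.26] then shift(after turn) [  6.6 -16.    2.8]
[1.19149189 0.21240098 0.08896635]
```

Now the arc push.

{"op": "arm_command", "data": {"targets": [[3,-8,0.6,0.4,0,0.2],[4,-8,0.6,0,0,0],[8,-8,0.6,0,0,0],[8,-7,0.6,0,0,0],[8.5,-4.5,0.6,0,0,0],[9,-4,0.6,0,0,0]]}}

```text
clock: 31.9
position: [0.557, -0.2875, 0.0362]
tool_rot: [3.133, 0.006, 1.526]
force: [2.6, -2.7, -0.6]
grip_width: -0.0001
```

Run:
```python
from h import *
p=rk(.6293-.064,-.224-.0195);go([p[0],p[1],.032],RY);print(bot.observe()['force'])
```

```text
t=31.9 pos [ 557.  -287.5   36.2] turn [ 0.51  0.35 -0.07] then shift(after turn) [19.7 -3.6  4.2]
[ 2.59832653 -2.67934201 -0.61346447]
```

{"op": "arm_command", "data": {"targets": [[7,-1.5,2,0.4,0.3,0],[7,-1.5,1,0,0,0],[5,0,0.6,0,0,0],[3,0,0.6,0,0,0],[1.5,0,0.6,0,0,0]]}}

```text
clock: 32.4
position: [0.5544, -0.2688, 0.0336]
tool_rot: [3.137, 0.01, 1.522]
force: [-1.6, -6.8, 6.1]
grip_width: -0.0002
```

{"op": "arm_command", "data": {"targets": [[1.5,0,0.6,0,0,0],[1.5,0,0.6,0,0,0]]}}

```text
clock: 32.6
position: [0.5545, -0.2688, 0.0332]
tool_rot: [3.136, 0.014, 1.52]
force: [-2.1, -10.7, 7.7]
grip_width: 0.0001
```

{"op": "arm_command", "data": {"targets": [[1.5,0,0.6,0,0,0],[1.5,0,0.6,0,0,0]]}}

```text
clock: 32.8
position: [0.5546, -0.2688, 0.0329]
tool_rot: [3.134, 0.018, 1.518]
force: [-1.8, -10.3, 7.2]
grip_width: 0.0001
```

Run:
```python
from h import *
p=rk(.6293-.064,-.224-.0195);go([p[0],p[1],.032],RY);print(bot.observe()['force'])
```

```text
t=32.8 pos [ 554.6 -268.8   32.9] turn [ 0.41  1.05 -0.56] then shift(after turn) [ 1.1 -0.5  0.9]
[ -1.82500409 -10.30822537   7.23231615]
```

{"op": "arm_command", "data": {"targets": [[-4,0,0,0.4,1,-0.5],[-6,0,0,0,0,0],[-3,0,-10,0,0,0],[0,0,-30,0,0,0],[0,0,-40,0,0,0],[0,-15,-40,0,0,0],[20,-30,-40,0,0,0],[30,-25,-10,0,0,0]]}}

```text
clock: 33.6
position: [0.4875, -0.2313, 0.2047]
tool_rot: [-3.138, -0.002, 1.524]
force: [1.2, 0.8, -0.3]
grip_width: -0.0003
```

{"op": "arm_command", "data": {"targets": [[20,-10,0,0,0,0],[5,0,0,0,0,0],[0,0,0,0,0,0]]}}

```text
clock: 33.9
position: [0.477, -0.2022, 0.2093]
tool_rot: [3.141, -0.002, 1.526]
force: [0.0, -1.3, 0.2]
grip_width: -0.0001
```

Run:
```python
from h import *
import pickle
np.set_printoptions(suppress=True,precision=4)
f=cam('wrist');pickle.dump(f,open('w8.pkl','wb'));[check(f,i) for i in (1,2,3)]
go([.422,.05,.25],RY)
P=cloud(f).reshape(-1,3)
p=P[(P[:,1]<-.22)&(P[:,1]>-.29)&(P[:,0]>.48)&(P[:,0]<.54)&(P[:,2]>.049)&(P[:,2]<.058)];print('post',cv2.minAreaRect((p[:,:2]*1000).astype(np.float32)),len(p))
p=P[(P[:,1]<-.06)&(P[:,1]>-.12)&(P[:,0]>.48)&(P[:,0]<.54)&(P[:,2]>.049)&(P[:,2]<.058)];print('anch',cv2.minAreaRect((p[:,:2]*1000).astype(np.float32)),len(p))
save(f,'w8',k=1.5)
```

```text
line 1 rect [-23.   -2.8] [47.5 44.5] 89.27 d -44.9 -0.5 hi d -44.5 -0.5 s -26.9 20.7
line 2 rect [-23.1  -1. ] [43.9 45.1] 88.54 d -45.2 0.0 hi d -44.8 0.0 s -23.5 20.4
line 3 rect [-23.  -3.] [48.5 44.7] 89.05 d -45.0 -0.3 hi d -44.7 -0.3 s -27.6 21.5
t=34.0 pos [ 477.1 -202.6  209.1] turn [ 0.02 -0.13 -0.11] then shift(after turn) [250.  -65.9 -40.9]
post ((512.8544311523438, -243.1173858642578), (8.987674713134766, 9.729748725891113), 86.3139877319336) 91
anch ((514.0407104492188, -100.54259490966797), (49.05611038208008, 20.225296020507812), 65.49305725097656) 605
```

View pics/w8.png

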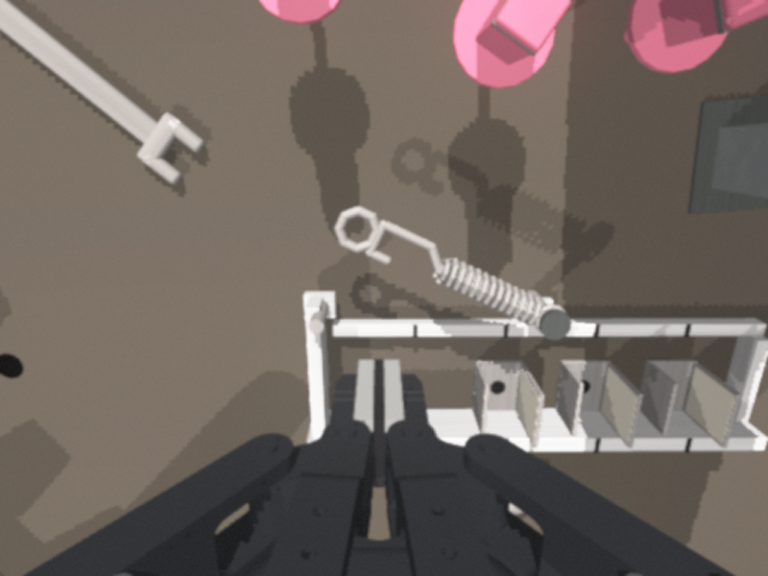

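{"op": "arm_command", "data": {"targets": [[25,-7,-6,0,0,0],[42,-12,-8,0,0,0],[42,-12,-8,0,0,0],[42,-12,-8,0,0,0],[42,-12,-8,0,0,0],[35,-10,-4,0,0,0],[15,-4,0,0,0,0],[4,-1,0,0,0,0]], "grip": 60}}

```text
clock: 34.75
position: [0.4211, 0.0503, 0.2511]
tool_rot: [-3.139, -0.001, 1.516]
force: [0.7, 0.3, 0.7]
grip_width: 0.0509
```

{"op": "arm_command", "data": {"targets": [[0,0,0,0,0,0],[0,0,0,0,0,0]]}}

```text
clock: 34.95
position: [0.422, 0.0491, 0.2507]
tool_rot: [-3.138, -0.0, 1.515]
force: [0.6, -0.7, 0.1]
grip_width: 0.0513
```

Run:
```python
from h import *
import pickle
np.set_printoptions(suppress=True,precision=4)
f=cam('wrist');pickle.dump(f,open('w9.pkl','wb'))
P=cloud(f).reshape(-1,3);h=P[(abs(P[:,0]-.42)<.04)&(abs(P[:,1]-.05)<.04)]
for a,b in [(.114,.122),(.066,.071),(.058,.0645)]:
    q=h[(h[:,2]>a)&(h[:,2]<b)];
    if len(q): print(a,cv2.minAreaRect((q[:,:2]*1000).astype(np.float32)),len(q),np.median(q[:,2]),cv2.minEnclosingCircle((q[:,:2]*1000).astype(np.float32)))
go([.422,.05,.15],np.radians(96.9));print(bot.observe()['grip_width'])
```

```text
0.114 ((422.1952819824219, 51.45854949951172), (24.63676643371582, 24.17879867553711), 5.82338285446167) 726 0.11693221461117728 ((421.8528747558594, 51.81941223144531), 16.058469772338867)
0.066 ((419.3579406738281, 51.36029815673828), (47.48042678833008, 52.563899993896484), 1.5257763862609863) 1089 0.06715144612724971 ((422.1710205078125, 51.427490234375), 26.819116592407227)
0.058 ((402.8705139160156, 50.97859191894531), (14.935954093933105, 47.79742431640625), 0.6857471466064453) 35 0.06314142931683359 ((410.337890625, 51.067970275878906), 23.898813247680664)
t=35.0 pos [422.   48.9 250.6] turn [ -0.18  -0.04 -10.1 ] then shift(after turn) [  1.1   0.1 100.6]
0.051040165460991396
```

{"op": "arm_command", "data": {"targets": [[0,0,10,-0.15,0,-4.5],[0.5,0,25,0,0,-4.5],[0,0,30,0,0,0],[0,0,25,0,0,0],[0,0,10,0,0,0],[0,0,0,0,0,0],[0,0,0.6,0,0,0]]}}

```text
clock: 35.7
position: [0.4244, 0.0419, 0.1463]
tool_rot: [3.142, 0.001, 1.667]
force: [-0.1, -0.1, 0.2]
grip_width: 0.0511
```

Run:
```python
from h import *
go([.4222,.0499,.088],np.radians(95.8))
```

```text
t=35.7 pos [424.4  41.9 146.3] turn [ 0.    0.05 -0.3 ] then shift(after turn) [ 8.1 -1.4 58.3]
```

{"op": "arm_command", "data": {"targets": [[5,-1,2,0,0,-0.3],[2,-0.3,2,0,0,0],[0.5,0,15,0,0,0],[0,0,20,0,0,0],[0,0,10,0,0,0],[0,0,3,0,0,0],[0,0,0.5,0,0,0]]}}

```text
clock: 36.4
position: [0.4249, 0.0504, 0.0953]
tool_rot: [3.135, 0.0, 1.672]
force: [-0.3, 0.4, -0.3]
grip_width: 0.0511
```

Run:
```python
from h import *
go([.4222,.0499,.088],np.radians(95.8));print(bot.observe()['force'])
```

```text
t=36.4 pos [424.9  50.4  95.3] turn [ 0.4   0.01 -0.  ] then shift(after turn) [-0.2 -2.7  7.3]
[-0.29783406  0.37920126 -0.31824017]
```

{"op": "arm_command", "data": {"targets": [[-0.2,-2.5,4,0.4,0,0],[0,0,3,0,0,0],[0,0,0.6,0,0,0]]}}

```text
clock: 36.7
position: [0.4229, 0.05, 0.0884]
tool_rot: [3.14, 0.0, 1.672]
force: [0.6, -0.3, -0.0]
grip_width: 0.0513
```

Run:
```python
from h import *
go([.4222,.0499,.088],np.radians(95.8));print(bot.observe()['force'])
```

```text
t=36.7 pos [422.9  50.   88.4] turn [ 0.07  0.   -0.01] then shift(after turn) [-0.  -0.7  0.4]
[ 0.60323882 -0.34342901 -0.01740996]
```

{"op": "arm_command", "data": {"targets": [[0,-0.6,0.6,0,0,0],[0,0,0.6,0,0,0],[0,0,0.5,0,0,0],[0,0,0.3,0,0,0],[0,0,0,0,0,0]], "grip": 10, "grip_force": 80}}

```text
clock: 37.2
position: [0.4224, 0.0499, 0.0878]
tool_rot: [3.139, 0.0, 1.671]
force: [0.8, -0.6, -1.1]
grip_width: 0.0232
```

Run:
```python
from h import *
go([.4222,.0499,.088],np.radians(95.8));s=bot.observe();print(s['force'],s['grip_width'])
```

```text
t=37.2 pos [422.4  49.9  87.8] turn [ 0.14  0.01 -0.03] then shift(after turn) [ 0.  -0.2 -0.2]
[ 0.7873864  -0.64309642 -1.12811032] 0.023177606923087433
```

Run:
```python
from h import *
import pickle
f=pickle.load(open('w8.pkl','rb'));print('eye w8',atz(f,357/1.5,228.5/1.5,.043).round(4),'anch',atz(f,554/1.5,322/1.5,.054).round(4))
f=pickle.load(open('top.pkl','rb'))
for u,v in [(411,399),(462,398),(520,420)]: print('pink',atz(f,u/1.5,v/1.5,.06).round(3))
for z in(.165,):go([.4532,-.2145,z],np.radians(95.8))
```

```text
eye w8 [ 0.4528 -0.2131  0.043 ] anch [ 0.5175 -0.089   0.054 ]
pink [ 0.345 -0.039  0.06 ]
pink [ 0.349 -0.132  0.06 ]
pink [ 0.311 -0.238  0.06 ]
t=37.2 pos [422.4  49.9  87.8] turn [ 0.14  0.01 -0.03] then shift(after turn) [-266.1    3.9  -77.2]
```

{"op": "arm_command", "data": {"targets": [[0,0,-20,0.1,0,0],[0,0,-35,0,0,0],[0,0,-22,0,0,0],[0,0,-2,0,0,0],[0,0,0,0,0,0]]}}

```text
clock: 37.7
position: [0.4217, 0.0497, 0.1686]
tool_rot: [-3.14, 0.0, 1.672]
force: [-0.8, 0.3, -2.3]
grip_width: 0.0232
```

Run:
```python
from h import *
go([.4532,-.2145,.165],np.radians(95.8));s=bot.observe();print(s['force'],s['grip_width'])
```

```text
t=37.7 pos [421.7  49.7 168.6] turn [-0.07  0.02 -0.03] then shift(after turn) [-266.1    4.7    3.6]
[-0.8169356   0.30489476 -2.29924472] 0.023215935128879917
```

{"op": "arm_command", "data": {"targets": [[-25,0.5,0,0,0,0],[-40,0.7,0,0,0,0],[-40,0.7,0,0,0,0],[-40,0.7,0,0,0,0],[-40,0.7,0,0,0,0],[-40,0.7,1,0,0,0],[-25,0.5,1,0,0,0],[-8,0,0,0,0,0]]}}

```text
clock: 38.5
position: [0.4506, -0.2141, 0.1565]
tool_rot: [-3.131, -0.003, 1.678]
force: [-0.8, 0.9, -0.8]
grip_width: 0.0232
```

{"op": "arm_command", "data": {"targets": [[0,0,0,0,0,0],[0,0,0.5,0,0,0]]}}

```text
clock: 38.7
position: [0.4496, -0.2139, 0.1539]
tool_rot: [-3.128, -0.004, 1.676]
force: [0.4, -0.5, -0.8]
grip_width: 0.0231
```

Run:
```python
from h import *
go([.4532,-.2145,.150],np.radians(95.8))
```

```text
t=38.7 pos [ 449.6 -213.9  153.9] turn [-0.79 -0.22  0.25] then shift(after turn) [-1.   3.5  3.9]
```

{"op": "arm_command", "data": {"targets": [[-0.8,2.5,4,-0.75,-0.2,0.2],[0,0.8,6,0,0,0],[0,0,4,0,0,0],[0,0,0.5,0,0,0]]}}

```text
clock: 39.1
position: [0.4534, -0.2105, 0.1376]
tool_rot: [-3.142, -0.001, 1.678]
force: [-0.6, -1.2, -1.7]
grip_width: 0.0233
```

Run:
```python
from h import *
import pickle
go([.4532,-.2145,.095],np.radians(95.8))
f=cam('wrist');pickle.dump(f,open('w10.pkl','wb'))
u,v=proj(f,[.4532,-.2145,.043]);print(u,v)
s=bot.observe();u,v=int(u),int(v);save(f,'w10',(u-100,v-80,u+100,v+70),4)
print(u-100,v-80)
```

```text
t=39.1 pos [ 453.4 -210.5  137.6] turn [-0.   -0.08  0.32] then shift(after turn) [-3.9 -0.6 42.6]
245.3832296316427 202.13306401845733
145 122
```

View pics/w10.png

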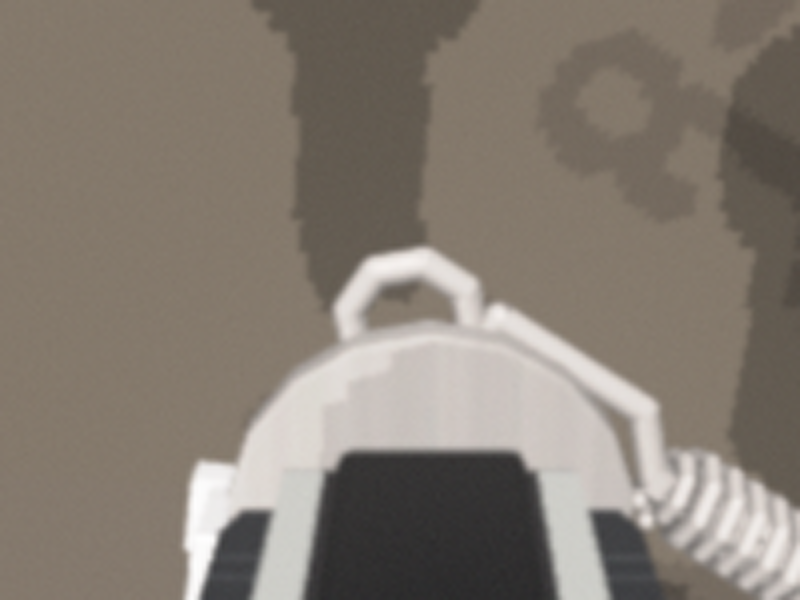

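Run:
```python
from h import *
import pickle
f=pickle.load(open('w10.pkl','rb'))
print(atz(f,247.25,202.8,.043).round(4), atz(f,145+409/4,122+249/4,.043).round(4))
print('collar front edge',atz(f,145+432/4,122+325/4,.1376-.0758+.056).round(4))
```

```text
[ 0.4536 -0.2131  0.043 ] [ 0.4391 -0.2145  0.043 ]
collar front edge [ 0.4251 -0.2121  0.1178]
```

{"op": "arm_command", "data": {"targets": [[-2.5,0.5,2,0,0,0.3],[-1,0.3,2,0,0,0],[0,0,1,0,0,0],[0,0,0.6,0,0,0]]}}

```text
clock: 39.55
position: [0.455, -0.2142, 0.132]
tool_rot: [3.141, -0.001, 1.672]
force: [0.6, 0.8, -0.7]
grip_width: 0.0231
```

Run:
```python
from h import *
go([.4545,-.2145,.094],np.radians(95.8))
```

```text
t=39.5 pos [ 455.  -214.2  132. ] turn [ 0.04 -0.06  0.  ] then shift(after turn) [-0.2 -0.5 38. ]
```

{"op": "arm_command", "data": {"targets": [[0,-0.5,5,0,0,0],[0,0,5,0,0,0],[0,0,5,0,0,0],[0,0,0.5,0,0,0]]}}

```text
clock: 39.95
position: [0.4544, -0.2143, 0.1151]
tool_rot: [3.141, -0.001, 1.672]
force: [-0.7, -0.3, -1.7]
grip_width: 0.0233
```

{"op": "arm_command", "data": {"targets": [[0,0,5,0,0,0],[0,0,6,0,0,0],[0,0,6,0,0,0],[0,0,2,0,0,0],[0,0,0.5,0,0,0]]}}

```text
clock: 40.45
position: [0.4543, -0.2142, 0.0934]
tool_rot: [3.141, -0.001, 1.672]
force: [0.2, 0.0, -1.0]
grip_width: 0.0231
```

Run:
```python
from h import *
import pickle
go([.4545,-.2145,.094],np.radians(95.8));print(bot.observe()['force'])
f=cam('wrist');pickle.dump(f,open('w11.pkl','wb'))
u,v=proj(f,[.4532,-.2145,.043]);u,v=int(u),int(v)
save(f,'w11',(u-90,v-90,u+110,v+60),4);print(u-90,v-90)
```

```text
t=40.5 pos [ 454.3 -214.2   93.4] turn [ 0.01 -0.07 -0.  ] then shift(after turn) [-0.3  0.2 -0.6]
[ 0.18030661  0.01682213 -1.03392275]
160 136
```

View pics/w11.png

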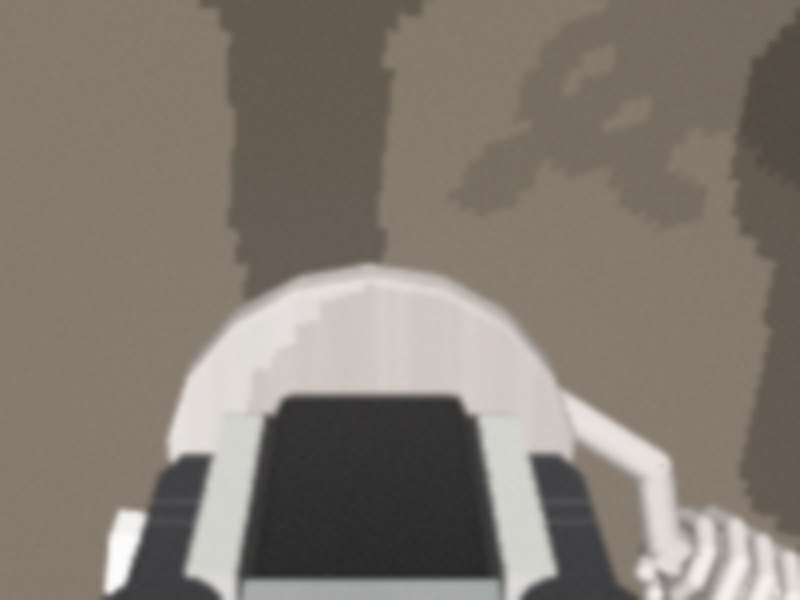

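```bash
cat >> h.py <<'E'
A=np.array([.5193,-.0896])
def pol(R,phi,z=.094):
    a=np.radians(-92.14-phi);s=bot.observe();d=s['position'][:2]-A
    print('now R %.1f phi %.1f'%(np.hypot(*d)*1000,-92.14-np.degrees(np.arctan2(d[1],d[0]))),'F',s['force'].round(1),'gw',round(s['grip_width'],4))
    p=A+R*np.array([np.cos(a),np.sin(a)]);go([p[0],p[1],z],np.radians(95.8))
E
python3 -c "
from h import *
pol(.175,25.4);pol(.202,25.4)"
```

```text
now R 140.6 phi 25.4 F [-0.   0.2 -2.3] gw 0.023
t=40.5 pos [ 454.3 -214.2   93.5] turn [ 0.01 -0.07 -0.  ] then shift(after turn) [-28.8 -18.9  -0.5]
now R 140.6 phi 25.4 F [-0.   0.2 -2.3] gw 0.023
t=40.5 pos [ 454.3 -214.2   93.5] turn [ 0.01 -0.07 -0.  ] then shift(after turn) [-51.4 -33.7  -0.5]
```

{"op": "arm_command", "data": {"targets": [[-5,-3.3,0.3,0,0,0],[-8,-5.3,0.3,0,0,0],[-8,-5.3,0.3,0,0,0],[-6,-4,0.3,0,0,0]]}}

```text
clock: 40.9
position: [0.4395, -0.2437, 0.0928]
tool_rot: [3.139, -0.002, 1.674]
force: [2.4, 5.8, 1.1]
grip_width: 0.0231
```

```bash
python3 -c "
from h import *
pol(.202,25.4)"
```

```text
now R 173.6 phi 25.2 F [2.4 5.8 1.1] gw 0.0231
t=40.9 pos [ 439.5 -243.7   92.8] turn [ 0.14 -0.1   0.13] then shift(after turn) [-23.5 -16.   -1.2]
```

{"op": "arm_command", "data": {"targets": [[-8,-5.3,-0.3,0.1,0,0],[-9,-6,0,0,0,0],[-6,-4,0,0,0,0],[-2.5,-1.5,0,0,0,0]]}}

```text
clock: 41.3
position: [0.4248, -0.2718, 0.0932]
tool_rot: [3.138, -0.005, 1.674]
force: [5.9, 9.6, -3.0]
grip_width: 0.0229
```

```bash
python3 -c "
from h import *
pol(.202,17);pol(.202,8.5)"
```

```text
now R 205.2 phi 25.3 F [ 5.9  9.6 -3. ] gw 0.0229
t=41.3 pos [ 424.8 -271.8   93.2] turn [ 0.18 -0.26  0.12] then shift(after turn) [-11.5  27.2  -0.8]
now R 205.2 phi 25.3 F [ 5.9  9.6 -3. ] gw 0.0229
t=41.3 pos [ 424.8 -271.8   93.2] turn [ 0.18 -0.26  0.12] then shift(after turn) [-22.1  55.3  -0.8]
```

{"op": "arm_command", "data": {"targets": [[-2.5,6,0,0.1,-0.2,0],[-4,9,0,0,0,0],[-4,10,0,0,0,0],[-3.5,10,0,0,0,0],[-3.5,9,0,0,0,0]]}}

```text
clock: 41.8
position: [0.4701, -0.283, 0.0929]
tool_rot: [3.14, -0.008, 1.674]
force: [2.1, 10.4, -0.9]
grip_width: 0.0233
```

```bash
python3 -c "
from h import *
pol(.203,8);pol(.202,0)"
```

```text
now R 199.5 phi 12.1 F [ 2.1 10.4 -0.9] gw 0.0233
t=41.8 pos [ 470.1 -283.    92.9] turn [ 0.1  -0.46  0.1 ] then shift(after turn) [-7.8 12.8 -1.1]
now R 199.5 phi 12.1 F [ 2.1 10.4 -0.9] gw 0.0233
t=41.8 pos [ 470.1 -283.    92.9] turn [ 0.1  -0.46  0.1 ] then shift(after turn) [-12.6  40.6  -1.1]
```

{"op": "arm_command", "data": {"targets": [[-5,6,0,0.1,-0.4,0],[-4,9,0,0,0,0],[-2.5,9,0,0,0,0],[-2,8,0,0,0,0]]}}

```text
clock: 42.2
position: [0.5034, -0.2907, 0.0923]
tool_rot: [-3.14, -0.008, 1.675]
force: [1.5, 10.4, 1.3]
grip_width: 0.0231
```

```bash
python3 -c "
from h import *
pol(.202,0)"
```

```text
now R 201.7 phi 2.4 F [ 1.5 10.4  1.3] gw 0.0231
t=42.2 pos [ 503.4 -290.7   92.3] turn [-0.08 -0.47  0.17] then shift(after turn) [-1.6  8.2 -1.7]
```

{"op": "arm_command", "data": {"targets": [[-1.5,4.5,0,0,-0.4,0],[-1,2.5,0,0,0,0],[-0.6,0.5,0,0,0,0]]}}

```text
clock: 42.5
position: [0.5112, -0.2906, 0.0919]
tool_rot: [-3.139, -0.007, 1.677]
force: [0.5, 10.3, 3.2]
grip_width: 0.0235
```

```bash
python3 -c "
from h import *
pol(.181,0)"
```

```text
now R 201.1 phi 0.2 F [ 0.5 10.3  3.2] gw 0.0235
t=42.5 pos [ 511.2 -290.6   91.9] turn [-0.15 -0.41  0.26] then shift(after turn) [19.9  3.4 -2.1]
```

{"op": "arm_command", "data": {"targets": [[4,0.7,-1,0,-0.3,0.2],[6,1,-0.5,0,0,0],[5,0.8,0,0,0,0],[1,0.2,0,0,0,0]]}}

```text
clock: 42.9
position: [0.5106, -0.2723, 0.0927]
tool_rot: [-3.137, -0.008, 1.673]
force: [2.8, 8.1, -1.3]
grip_width: 0.023
```

```bash
python3 -c "
from h import *
pol(.176,0)"
```

```text
now R 182.9 phi 0.6 F [ 2.8  8.1 -1.3] gw 0.023
t=42.9 pos [ 510.6 -272.3   92.7] turn [-0.24 -0.45  0.06] then shift(after turn) [ 6.6  2.8 -1.3]
```

{"op": "arm_command", "data": {"targets": [[2,0.6,-1,-0.2,-0.4,0],[2,0.6,0,0,0,0],[1,0.5,0,0,0,0]]}}

```text
clock: 43.2
position: [0.5103, -0.2683, 0.0935]
tool_rot: [-3.14, -0.002, 1.672]
force: [0.1, -0.1, -1.3]
grip_width: 0.0231
```

Run:
```python
from h import *
import pickle
pol(.176,0)
f=cam('wrist');pickle.dump(f,open('w12.pkl','wb'))
u,v=proj(f,[.5135,-.2445,.05]);u,v=int(u),int(v);print(u,v)
save(f,'w12',(u-100,v-90,u+100,v+60),4)
```

```text
now R 178.9 phi 0.7 F [ 0.1 -0.1 -1.3] gw 0.0231
t=43.2 pos [ 510.3 -268.3   93.5] turn [-0.1  -0.09 -0.01] then shift(after turn) [ 2.6  2.7 -0.5]
289 241
```

View pics/w12.png

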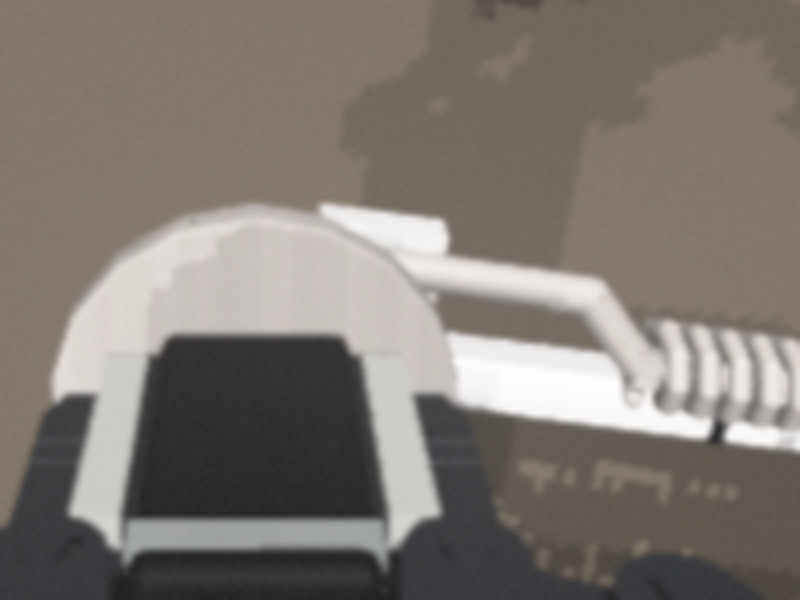

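{"op": "arm_command", "data": {"targets": [[1.5,0.8,0,0,0,0],[0.5,0.3,-2,0,0,0],[0,0,-4,0,0,0],[0,0,-5,0,0,0]]}}

```text
clock: 43.65
position: [0.5105, -0.2674, 0.1048]
tool_rot: [-3.139, -0.001, 1.67]
force: [-0.5, 0.4, -1.2]
grip_width: 0.0229
```

```bash
python3 -c "
from h import *
pol(.176,0)"
```

```text
now R 178.1 phi 0.7 F [-0.5  0.4 -1.2] gw 0.0229
t=43.6 pos [ 510.5 -267.4  104.8] turn [-0.17 -0.08 -0.1 ] then shift(after turn) [ 1.7  2.4 10.8]
```

{"op": "arm_command", "data": {"targets": [[0.8,1,-3,-0.1,0,0],[0,0,-6,0,0,0],[0,0,-6,0,0,0]]}}

```text
clock: 43.95
position: [0.5116, -0.2667, 0.1214]
tool_rot: [-3.141, -0.001, 1.67]
force: [0.3, 0.8, -1.6]
grip_width: 0.0233
```

{"op": "arm_command", "data": {"targets": [[0,0,-8,0,0,0],[0,0,-15,0,0,0],[0,0,-20,0,0,0],[0,0,-10,0,0,0],[0,0,0,0,0,0]]}}

```text
clock: 44.45
position: [0.5119, -0.2669, 0.1791]
tool_rot: [3.141, -0.0, 1.67]
force: [-0.2, -0.8, -1.0]
grip_width: 0.0233
```

Run:
```python
from h import *
import pickle
go([.4224,.0499,.168],np.radians(95.8));print(bot.observe()['force'])
f=cam('top');pickle.dump(f,open('top2.pkl','wb'))
```

```text
t=44.5 pos [ 511.9 -266.9  179.1] turn [ 0.05 -0.01 -0.1 ] then shift(after turn) [324.2 -57.   11.1]
[-0.21155992 -0.80927014 -1.03588366]
```

{"op": "arm_command", "data": {"targets": [[25,-5,0,0,0,0],[42,-7,0,0,0,0],[42,-7,0,0,0,0],[42,-7,0,0,0,0],[42,-7,0,0,0,0],[42,-8,0,0,0,0],[42,-8,0,0,0,0],[28,-5,0,0,0,0]]}}

```text
clock: 45.3
position: [0.4224, 0.0378, 0.1727]
tool_rot: [-3.136, -0.0, 1.663]
force: [0.7, 0.4, -2.2]
grip_width: 0.0231
```

{"op": "arm_command", "data": {"targets": [[10,-2,0,0,0,0],[2,0,0,0,0,0],[0,0,0,0,0,0]]}}

```text
clock: 45.6
position: [0.4177, 0.0527, 0.1715]
tool_rot: [-3.134, -0.001, 1.669]
force: [0.3, -0.9, -2.3]
grip_width: 0.0231
```

Run:
```python
from h import *
go([.4224,.0499,.088],np.radians(95.8))
```

```text
t=45.6 pos [417.7  52.7 171.5] turn [-0.44 -0.04 -0.18] then shift(after turn) [-3.3  4.4 83.5]
```

{"op": "arm_command", "data": {"targets": [[-2.2,3,4,-0.4,0,-0.15],[-1,1,10,0,0,0],[0,0,8,0,0,0],[0,0,1,0,0,0]]}}

```text
clock: 46.0
position: [0.4231, 0.0461, 0.1459]
tool_rot: [-3.141, 0.0, 1.666]
force: [0.4, -0.2, -1.9]
grip_width: 0.0234
```

Run:
```python
from h import *
go([.4224,.0499,.088],np.radians(95.8));print(bot.observe()['force'])
```

```text
t=46.0 pos [423.1  46.1 145.9] turn [-0.03  0.01 -0.33] then shift(after turn) [ 3.9 -0.3 57.9]
[ 0.44113745 -0.15813364 -1.89866108]
```

{"op": "arm_command", "data": {"targets": [[2.5,-0.2,1,0,0,-0.3],[1,0,1,0,0,0],[0.2,0,4,0,0,0],[0,0,0.6,0,0,0]]}}

```text
clock: 46.4
position: [0.4225, 0.0497, 0.1384]
tool_rot: [-3.14, 0.0, 1.671]
force: [-1.0, 0.4, -1.7]
grip_width: 0.0235
```

Run:
```python
from h import *
go([.4224,.0499,.088],np.radians(95.8));print(bot.observe()['force'])
```

```text
t=46.4 pos [422.5  49.7 138.4] turn [-0.06  0.01 -0.04] then shift(after turn) [ 0.2 -0.1 50.4]
[-0.98138773  0.43528068 -1.70409551]
```

Aligned within 0.2 mm, so I'll lower into the stand.

{"op": "arm_command", "data": {"targets": [[0,0,6,0,0,0],[0,0,10,0,0,0],[0,0,12,0,0,0],[0,0,10,0,0,0],[0,0,4,0,0,0],[0,0,0.6,0,0,0]]}}

```text
clock: 47.0
position: [0.4223, 0.0498, 0.0921]
tool_rot: [-3.141, 0.0, 1.672]
force: [-0.1, 0.1, -1.7]
grip_width: 0.0232
```

Run:
```python
from h import *
go([.4224,.0499,.088],np.radians(95.8));print(bot.observe()['force'])
```

```text
t=47.0 pos [422.3  49.8  92.1] turn [-0.06  0.01 -0.02] then shift(after turn) [0.1 0.1 4.1]
[-0.07297786  0.12510643 -1.6762866 ]
```

{"op": "arm_command", "data": {"targets": [[0,0,2,0,0,0],[0,0,1.5,0,0,0],[0,0,1,0,0,0],[0,0,0.8,0,0,0]]}}

```text
clock: 47.4
position: [0.4227, 0.0499, 0.0875]
tool_rot: [-3.142, 0.0, 1.672]
force: [-11.5, -0.3, 43.6]
grip_width: 0.0228
```

{"op": "arm_command", "data": {"targets": [[0,0,0,0,0,0],[0,0,0,0,0,0],[0,0,0,0,0,0],[0,0,0,0,0,0]], "grip": 60}}

```text
clock: 47.8
position: [0.4233, 0.05, 0.0884]
tool_rot: [3.14, -0.0, 1.671]
force: [-0.3, 0.8, -0.0]
grip_width: 0.0511
```

Run:
```python
from h import *
go([.4224,.0499,.088],np.radians(95.8));s=bot.observe();print(s['force'],s['grip_width'])
```

```text
t=47.8 pos [423.3  50.   88.4] turn [ 0.12 -0.   -0.03] then shift(after turn) [-0.  -0.9  0.4]
[-0.32872699  0.75003635 -0.02545668] 0.051083415621405295
```

{"op": "arm_command", "data": {"targets": [[0,0,-10,0,0,0],[0,0,-25,0,0,0],[0,0,-35,0,0,0],[0,0,-35,0,0,0],[-20,4,-20,0,0,4],[-40,10,-5,0,0,4],[-42,10,0,0,0,0],[-42,10,0,0,0,0]]}}

```text
clock: 48.6
position: [0.4574, -0.0932, 0.2296]
tool_rot: [3.136, -0.002, 1.537]
force: [1.3, 0.6, 0.5]
grip_width: 0.0514
```

{"op": "arm_command", "data": {"targets": [[-40,10,0,0,0,0],[-15,4,0,0,0,0],[0,0,0,0,0,0],[0,0,0,0,0,0],[0,0,0,0,0,0]]}}

```text
clock: 49.1
position: [0.4689, -0.1552, 0.2329]
tool_rot: [3.134, -0.002, 1.531]
force: [0.3, -0.4, -0.1]
grip_width: 0.0511
```

Run:
```python
from h import *
import pickle
f=cam('wrist');pickle.dump(f,open('w13.pkl','wb'));save(f,'w13',k=1.5);[check(f,i) for i in (1,2,3)]
go([.48,-.15,.22],RY)
f=cam('top');save(f,'top2',k=1.5)
```

```text
Traceback (most recent call last):
  File "h.py", line 70, in check
    print('line',i,'rect',np.round(rc[0],1),np.round(rc[1],1),round(rc[2],2),'d',(d[m].min()*1000).round(1),(d[m].max()*1000).round(1),'hi d',(d[hi].min()*1000).round(1),(d[hi].max()*1000).round(1),'s',(s[m].min()*1000).round(1),(s[m].max()*1000).round(1))
                                                                                                                                               ~~~~~~~~~^^
ValueError: zero-size array to reduction operation minimum which has no identity
```

View pics/w13.png

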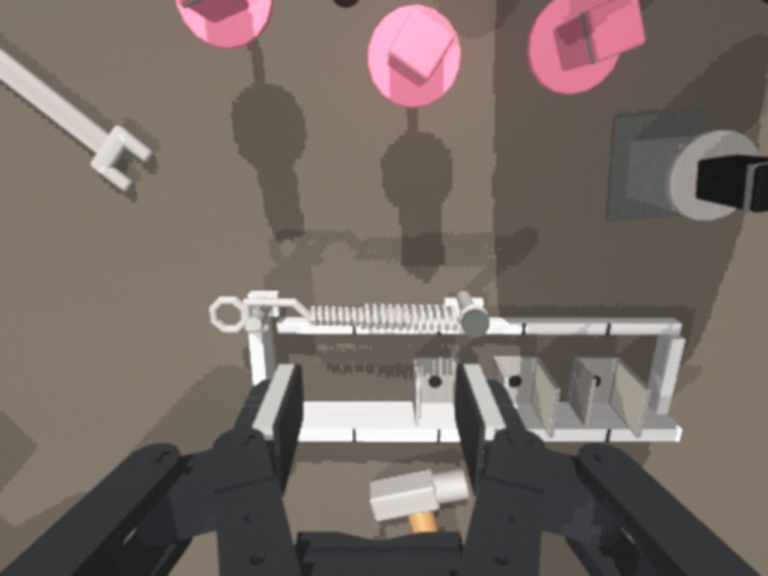

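The hook is on the post at (260,315), the gate is shut, and the puller stands in its stand. A finger hides one bracket, so I'll do a last unobstructed check.

{"op": "arm_command", "data": {"targets": [[25,-8,-8,0.3,0,0],[40,-12,-8,0,0,0],[35,-8,-5,0,0,0],[12,-3,0,0,0,0],[0,0,0,0,0,0],[0,0,0,0,0,0]], "grip": 100}}

```text
clock: 49.75
position: [0.4399, -0.0331, 0.2554]
tool_rot: [3.139, -0.003, 1.539]
force: [0.3, -0.5, 0.2]
grip_width: 0.0853
```

Run:
```python
from h import *
f=cam('wrist');u,v=proj(f,[.58,-.06,.02]);u,v=int(u),int(v);print(u,v)
P=cloud(f).reshape(-1,3)
p=P[(P[:,1]<-.22)&(P[:,1]>-.29)&(P[:,0]>.48)&(P[:,0]<.54)&(P[:,2]>.049)&(P[:,2]<.058)]
if len(p):print('post',cv2.minAreaRect((p[:,:2]*1000).astype(np.float32)),len(p))
save(f,'w14',k=1.5)
for i in (1,2,3):
    try: check(f,i)
    except Exception as e: print(i,e)
```

```text
233 264
post ((513.3070068359375, -242.87191772460938), (9.539015769958496, 10.702157974243164), 51.623573303222656) 73
line 1 rect [-22.8   0.2] [44.1 56. ] 0.07 d -44.9 -0.8 hi d -44.6 -0.8 s -27.8 28.2
line 2 rect [-23.3   1.4] [44.6 54.5] 0.05 d -45.6 -1.0 hi d -45.0 -1.9 s -25.8 28.7
line 3 rect [-23.2  -4.1] [49.8 44.3] 89.35 d -45.0 -0.8 hi d -44.9 -0.8 s -29.3 20.7
```

View pics/w14.png

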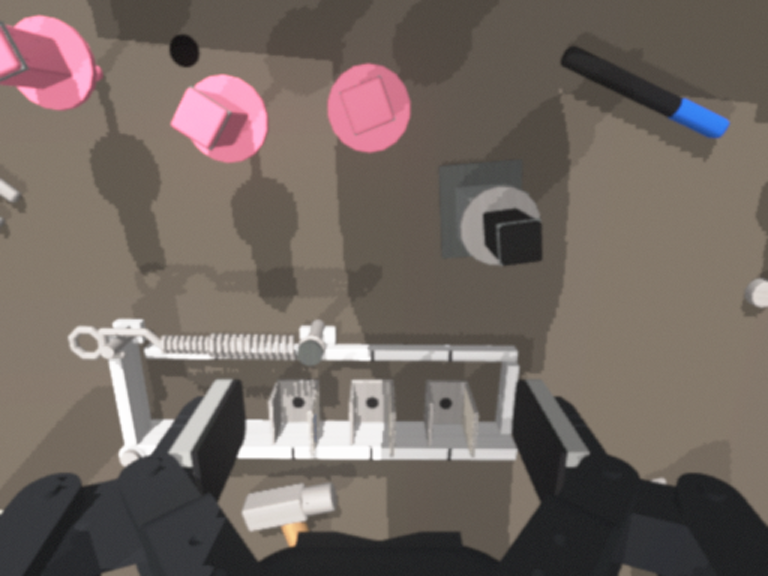

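Run:
```python
from h import *
f=cam('wrist');g=cv2.cvtColor(f['color'],cv2.COLOR_RGB2GRAY)
for i,(x,y) in zip((1,2,3),((298,402),(371,402),(446,403))):
    u,v=int(x/1.5),int(y/1.5);w=g[v-6:v+7,u-6:u+7].astype(float);k=np.clip(80-w,0,None);vv,uu=np.mgrid[v-6:v+7,u-6:u+7]
    p=atz(f,(k*uu).sum()/k.sum(),(k*vv).sum()/k.sum(),.004);print(i,'s-S',((p[0]*.04326+p[1]*.99906-S[i])*1000).round(1),'d',((p[0]*.99906-p[1]*.04326-.62042)*1000).round(1))
for i,(x,y) in zip((2,3),((372.5,353),(450,354.5))):
    p=atz(f,x/1.5,y/1.5,.012);print('line',i,((p[0]*.04326+p[1]*.99906-S[i])*1000).round(1))
```

```text
1 s-S 1.1 d -22.4
2 s-S 1.0 d -22.8
3 s-S 0.9 d -22.7
line 2 1.4
line 3 0.9
```

All three brackets are within about 0.5 mm of their lines and flush. I'm handing in.

```bash
python3 -c "
from workcell import bot
print(bot.job_done(), bot.observe()['clock'])"
```

```text
the job is handed in; nothing more can be done
the job is handed in; nothing more can be done
```

The job is done and handed in at about 50 s on the robot's clock. No verdict was reported. Three brackets were present. I stood them in the rack on the second, third and fourth lines from the gate, then shut the gate. With the puller I stretched the spring, hooked it on the gate's post, and put the puller back in its stand.

**Last checks**
- **Brackets:** each is within about 0.5 mm of its line, read from the floor holes, and about 22.4–22.8 mm from the rail face (22 mm is flush). I pressed each one against the rail until it stopped. The angle fits taken right after placing were within about 0.6° of square.
- **Gate:** it stalled against its stop at about 10 N. The post read the same place (within 0.5 mm) at the end as just after shutting.
- **Spring and puller:** force on the puller dropped to zero once the hook was on the post, and the last picture shows the hook on it and the puller upright in its stand.

**Problems and disagreements**
- **Camera offset:** the wrist camera reads about 1.5 mm to one side along the row. I corrected for it and re-centred the first bracket, which had been 1.4–1.7 mm off.
- **Final box fits:** from the last viewpoint the depth fit boxes around the brackets came out too wide (50–56 mm) because they mixed in nearby points. I relied on the hole positions instead.
- **Force peak:** seating the puller gave about 44 N at the wrist for a moment, through the held puller. That is well under the 120 N wrist limit and, as far as I can tell, did not involve the gripper's body.
- **Not re-checked:** the other bench items looked undisturbed in the last picture, but the tape, spanner and offcut were not all in view.

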